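# Load a turned leg under the drill press

## Robot

A 6-joint arm with a two-finger parallel gripper is mounted at the origin on the work surface. World frame = base frame: x ahead of the robot, y to its left, z up, the work surface at z = 0. Lengths are in m, angles in rad, forces in N, time in s.
With the tool pointing down it reaches from about 0.35 to 0.775 m from the base axis. Payload 7.3 kg.
Tool frame: the origin (TCP) lies midway between the tips of the shut fingers; the grasp point (between the pads) lies 19 mm behind it; z points along the fingers, y is the direction in which the jaws open and shut (so a half turn about z gives the same grasp; the last joint's range is limited). The gripper opens to 92 mm and grips with 3 to 60 N. Pads are 19 mm wide; open, the fingers measure 130 mm over their backs; the gripper's body (75 mm by 190 mm) begins 47 mm behind the grasp point.
Start: joints at [1.1, 0.342, 1.524, -0, 1.275, -0.146], TCP at [0.168, 0.498, 0.227] pointing down, gripper open.
Joint ranges: [-2.53, 2.53], [-0.77, 2.02], [0.04, 2.7], [-1, 4.14], [0.28, 2.66], [-3.11, 3.11]. Speed limits (rad/s): [2.57, 2.57, 3.14, 3.14, 3.14, 3.14].

## Interface

Orientations are given as [roll, pitch, yaw] about the fixed x, y, z axes, in that order (R = Rz(yaw) Ry(pitch) Rx(roll)).
In Python, from cell import status, eyes, job gives the robot as it stands.
- The arm moves only by the tool jog_arm, never from a script. Its argument "series" is a list of rows, each a list of 3 entries, a list of its own where there are three numbers: the gripper command: -1 is shut, 1 is fully open, values between are in proportion, then the shift along the tool's x, y, z in m, then the turn, a rotation vector about the tool's x, y, z in rad. In form: [[grip, [x, y, z], [ax, ay, az]], ...]. A call has 1 to 12 rows; each row is the pose to reach, as a shift and turn from the pose commanded when the call began, along the tool's axes at that moment; what a row does not reach only later rows make up. A row lasts 1/12 s, in which the tool goes at most 41.7 mm and 7.16 degrees, less where a joint would pass 70% of its speed; a pose out of reach is approached as far as the arm can. A call with a gripper value outside its range is refused whole. The fingers move at their own pace and stop on an object; "squeeze" is the grip in N (left out, the last holds). Time passes only in rows, so rows that repeat a pose let the fingers close. It gives the time, the measured TCP pose, the force and the opening at its end, in the units of the state.
- status.observe(): the state, without advancing time (a new reading comes with each control period).
- eyes.read_camera(name): name is "scene" or "top" or "wrist"; returns a dict with "img" (400x640x3 uint8, red, green, blue), "range_z" (400x640 float32, m along the optical axis (not along the pixel's ray), 0 where there is no reading), "camera_matrix" (3x3 intrinsics, pixels), "T" (4x4, takes a point from camera to world coordinates); the wrist camera has in their place "tool_from_camera" (4x4, takes a point from camera to tool coordinates, whose origin is the TCP and whose axes are the flange's). Camera axes: x right, y down, z forward; pixel columns grow to the right and rows downward; lengths in m; the calibration is good to about 2 mm. A picture is of the moment at which its call begins: read the wrist's pose just before it.
- job.hand_in(): hands the job in, once; it reports no verdict.
The state is a dict: "time": time; "qpos": joint angles; "qvel": joint speeds; "joint_efforts": joint torques, N m; "tool_pos": TCP position; "tool_rot": TCP orientation; "contact_force": force on the tool from outside, world axes, zero at the start; "torque": the same for the moment, N m; "opening": finger opening in m.
Only numpy, scipy, OpenCV 4.12 (cv2) and the standard library are available. Lean on these libraries where they do the work, as an engineer would, in place of code of your own. Each camera call takes 0.05 s, during which the arm holds its last target.

## Task

Take the long turned leg out of the rack and load it in the locating cup on the base of the drill press, brass foot down, so that it stands upright and fully home in the cup, ready to have its top end drilled. The drill bit hangs too low for the leg to go straight down into the cup: enter the foot leaning, then straighten the leg beneath the bit so that it drops home, and do not ram it against the bit. Leave the short leg, the try square and the screw tin where they are, and let go of the leg.

Things in the scene. Friction and masses are not known exactly. Their poses are not given: they have to be found in the camera images.
- leg: The long turned leg to be loaded, the taller of two: 220 mm, 0.15 to 0.25 kg. Origin: centre of its foot's flat underside; z runs up its axis. Round: the lowest 45 mm a straight brass ferrule of 22 mm diameter, then pale wood tapering from 22 to 38 mm diameter at 198 mm, straight above. It balances about 125 mm above the foot. At the start it stands upright in either hole of the rack.
- leg_top (a point): Centre of the top end face of the long leg, 220 mm from its foot.
- cup: Aluminium locating cup, fixed on the press's base exactly under the drill bit. Origin: centre of the floor of its bore, 36 mm above the bench; z up. 52 mm outside diameter, 56 mm high above the origin, on a 90 mm flange. Inside: a plain bore of 24 mm diameter for the lowest 30 mm, above it a funnel that widens evenly to 40 mm at the mouth.
- cup_mouth (a point): Centre of the cup's mouth at rim height, 56 mm above the floor of the bore. A leg let go at a lean of about 17 degrees, its foot about 20 mm above the bore's floor, rests on the rim and stays so (beyond 22 degrees it falls out). Brought near upright, by a push of 1 or 2 N near its top, it drops into the bore by its own weight, unless a hard sideways push jams it.
- bit: Fixed drill bit, 9 mm diameter, straight above the cup. Origin: its lower tip, 276 mm above the bench, 20 mm above the top of the leg once that is home. 75 mm of it shows; above are the chuck (45 mm diameter, from 351 mm above the bench) and quill, and the head from 470 mm up (92 mm wide; a 150 mm wide belt cover from 630 mm up).
- press: Bench drill press, fixed; origin on the bench straight below the bit. Its y axis points from the bit to its column (49 mm diameter, 125 mm away), above which the head runs; the sides towards its -x, +x and -y are open. The base plate, 28 mm high, reaches 100 mm to either side along x, 100 mm along -y, 250 mm along +y. Its x axis points away from the robot, within 0.3 rad.
- rack: Plywood rack block, fixed on the bench, 75 x 200 x 45 mm (x, y, z); origin: centre of its underside. Two upright holes of 25 mm diameter at y = -55 and +55 mm, their floors 12 mm above the bench, hold the long and the short leg, either in either.
- short_leg: The short turned leg, to be left alone: 140 mm long, otherwise alike (22 mm brass foot, 34 mm at the top). Origin: centre of its foot's underside; z up its axis.
- try_square: Try square lying on the bench: wooden stock 22 x 110 x 18 mm, steel blade that runs 150 mm from it along its x; leave alone. Origin: under the middle of the stock.
- screw_tin: Round closed screw tin, 87 mm diameter, 64 mm high; leave alone. Origin: centre of its underside.
Mind the look-alikes: they are no part of the job. What is shaped like the leg but orange or pink is not meant.

How it is judged:
By the outcome, as a careful person would: the job done as asked, in the order asked, and still so for the second after the job is handed in, with the robot touching nothing.
It also fails if it takes over 45 s, if anything falls off the work surface, if the arm or the gripper's body presses on something with over 40 N, if the wrist force passes 120 N, or if a joint passes its speed limit or range.

## Working session

There is one attempt and no reset: what is moved stays moved. The work goes in short steps, Python scripts to look and compute and a tool call to move; the robot and the scene stay as the last step left them, time stands still between calls to the robot, and variables do not carry over. Pictures are saved under pics/ and viewed, and the job is handed in when it is done.

Besides the shell and the picture viewer there is one more tool, called as a command line: name --argument value ..., lists and objects as JSON in quotes. jog_arm: Moves the arm, as the interface text tells. Its arguments: {"type":"object","properties":{"series":{"type":"array","items":{"type":"array"}},"squeeze":{"type":"number"}},"required":["series"]}

```bash
mkdir -p pics; ls; python3 - <<'E'
from cell import status, eyes, job
import cv2,numpy as np
s=status.observe();print({k:np.round(v,3).tolist() for k,v in s.items()})
for n in ("scene","top","wrist"):
    c=eyes.read_camera(n);cv2.imwrite(f"pics/{n}0.png",c["img"][:,:,::-1]);np.savez(f"{n}0.npz",**c)
    print(n,np.round(c["camera_matrix"],1).tolist(),np.round(c.get("T",c.get("tool_from_camera")),3).tolist())
E
```

```text
pics
{'time': 0.0, 'qpos': [1.1, 0.343, 1.525, -0.0, 1.275, -0.146], 'qvel': [0.0, 0.001, -0.0, 0.001, -0.001, 0.001], 'joint_efforts': [-0.0, -43.123, -24.422, 0.072, 0.056, -0.0], 'tool_pos': [0.167, 0.497, 0.226], 'tool_rot': [-3.14, -0.0, 2.817], 'contact_force': [-0.289, -0.953, -0.643], 'torque': [0.024, -0.055, 0.043], 'opening': 0.091}
scene [[476.9, 0.0, 318.9], [0.0, 476.9, 191.2], [0.0, 0.0, 1.0]] [[-0.647, 0.523, -0.555, 1.243], [0.762, 0.455, -0.46, 0.355], [0.012, -0.721, -0.693, 0.952], [0.0, 0.0, 0.0, 1.0]]
top [[444.6, 0.0, 322.2], [0.0, 444.6, 200.8], [0.0, 0.0, 1.0]] [[-0.026, -0.994, 0.111, 0.482], [-1.0, 0.026, 0.001, -0.161], [-0.003, -0.111, -0.994, 1.245], [0.0, 0.0, 0.0, 1.0]]
wrist [[293.1, 0.0, 320.4], [0.0, 293.1, 198.5], [0.0, 0.0, 1.0]] [[-0.001, -0.952, -0.306, 0.084], [1.0, -0.001, -0.001, -0.0], [0.0, -0.306, 0.952, -0.158], [0.0, 0.0, 0.0, 1.0]]
```

View pics/scene0.png

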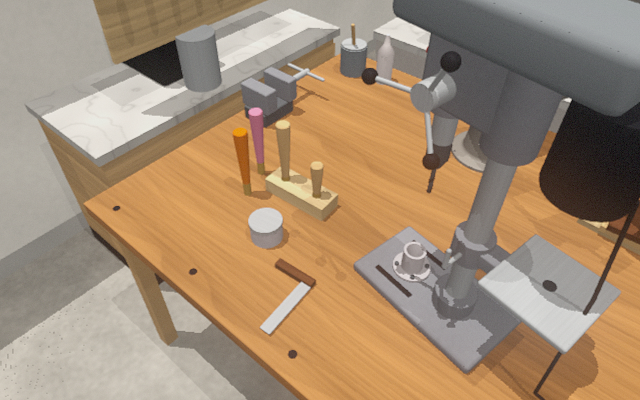

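View pics/top0.png

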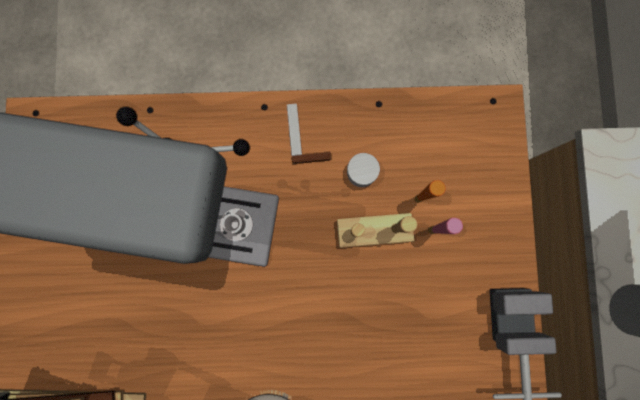

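View pics/wrist0.png

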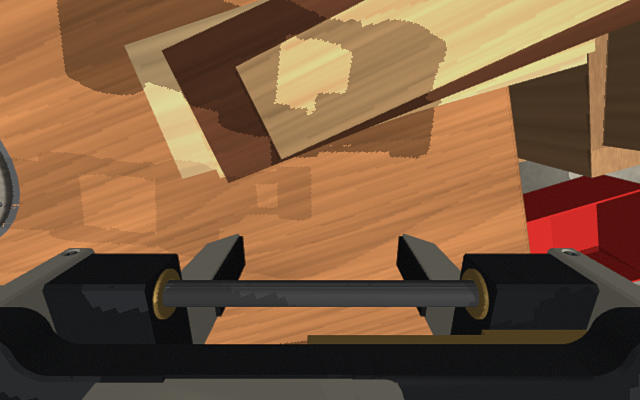

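```bash
cat > h.py <<'E'
import numpy as np,cv2
def load(n): return dict(np.load(n))
def pts(c,T=None):
    K=c["camera_matrix"];d=c["range_z"];v,u=np.mgrid[:400,:640]
    P=np.stack([(u-K[0,2])/K[0,0]*d,(v-K[1,2])/K[1,1]*d,d,np.ones_like(d)],-1)
    T=c["T"] if T is None else T
    W=(P@T.T)[...,:3]; W[d==0]=np.nan
    return W
def circ(xy):
    A=np.c_[2*xy,np.ones(len(xy))];s=np.linalg.lstsq(A,(xy**2).sum(1),rcond=None)[0]
    return s[:2],np.sqrt(s[2]+s[0]**2+s[1]**2)
E
python3 - <<'E'
from h import *
t=load("top0.npz");s=load("scene0.npz")
W=pts(t);S=pts(s)
for n,(v,u) in dict(bench=(300,300),longtop=(224,405),shorttop=(230,357),rack=(235,382),orange=(188,436),pink=(226,453),tin=(170,363),base=(225,268),cupc=(223,235)).items(): print(n,np.round(W[v,u],3))
for n,(v,u) in dict(bench=(320,200),longtop=(126,284),short=(166,317),cuprim=(245,414),base=(300,420)).items(): print('S',n,np.round(S[v,u],3))
# leg tops: points in height band near, color
def near(W,img,x,y,r,z0,z1):
    return (np.hypot(W[...,0]-x,W[...,1]-y)<r)&(W[...,2]>z0)&(W[...,2]<z1)
for nm,W_ in(('top',W),('scene',S)):
  img=None
  for n,(v,u),z0,z1 in(('long',(224,405),.222,.245),('short',(230,357),.143,.165)):
    p=W[v,u]; m=near(W_,img,p[0],p[1],.035,z0,z1); q=W_[m]
    if len(q): 
        (c,r)=cv2.minEnclosingCircle(q[:,:2].astype(np.float32)); print(nm,n,m.sum(),np.round(np.nanmean(q,0),4),np.round(c,4),round(r,4),np.round(np.median(q[:,2]),4))
for nm,I in(('top',t),('scene',s)):
    im=I["img"][:,:,::-1]
    a=im[130:270,200:480] if nm=='top' else im[80:330,220:480]
    cv2.imwrite(f"pics/{nm}_crop.png",cv2.resize(a,None,fx=2.8 if nm=='top' else 2.3,fy=2.8 if nm=='top' else 2.3,interpolation=cv2.INTER_CUBIC))
E
```

```text
bench [ 0.348 -0.092  0.   ]
longtop [ 0.537 -0.347  0.232]
shorttop [ 0.53  -0.244  0.153]
rack [ 0.519 -0.319  0.044]
orange [ 0.619 -0.425  0.222]
pink [ 0.53  -0.459  0.221]
tin [ 0.694 -0.272  0.065]
base [ 0.555 -0.01   0.028]
cupc [0.562 0.079 0.036]
S bench [ 0.759 -0.659 -0.76 ]
S longtop [ 0.544 -0.344  0.232]
S short [ 0.535 -0.241  0.151]
S cuprim [0.544 0.067 0.087]
S base [0.626 0.145 0.03 ]
top long 222 [ 0.5376 -0.3552  0.2323] [ 0.5375 -0.356 ] 0.019 0.2325
top short 145 [ 0.5314 -0.246   0.1527] [ 0.5316 -0.2463] 0.0169 0.1527
scene long 133 [ 0.5435 -0.3512  0.23  ] [ 0.5425 -0.3535] 0.0202 0.2306
scene short 112 [ 0.5368 -0.2421  0.1501] [ 0.5348 -0.2438] 0.0175 0.1506
```

```bash
ls -la pics
```

```text
total 1820
drwxr-xr-x 2 agent agent   4096 Dec  7 14:49 .
drwxr-xr-x 3 agent agent   4096 Dec  7 14:49 ..
-rw-r--r-- 1 agent agent 409759 Dec  7 14:47 scene0.png
-rw-r--r-- 1 agent agent 433757 Dec  7 14:49 scene_crop.png
-rw-r--r-- 1 agent agent 362848 Dec  7 14:47 top0.png
-rw-r--r-- 1 agent agent 312337 Dec  7 14:49 top_crop.png
-rw-r--r-- 1 agent agent 326862 Dec  7 14:47 wrist0.png
```

View pics/top_crop.png

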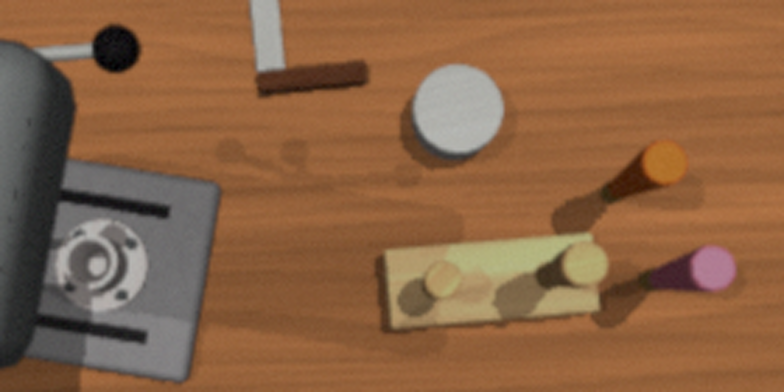

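View pics/scene_crop.png

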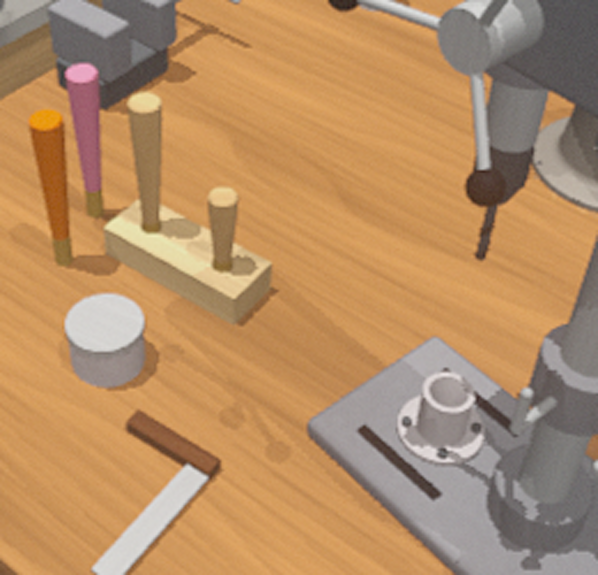

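```bash
python3 - <<'E'
from h import *
t=load("top0.npz");s=load("scene0.npz")
for n,c in(('top',t),('scene',s)):
    W=pts(c); near=np.hypot(W[...,0]-.56,W[...,1]-.075)<.06
    m=near&(W[...,2]>.084)&(W[...,2]<.1)
    q=W[m]; print(n,m.sum(),'z',np.round(np.percentile(q[:,2],[5,50,95]),4))
    ce,r=cv2.minEnclosingCircle(q[:,:2].astype(np.float32)); print('rim enc',np.round(ce,4),round(r,4), 'z92 mean',np.round(q.mean(0),4))
    # flange
    m=near&(W[...,2]>.03)&(W[...,2]<.046)
    q=W[m]; print('flange z',np.percentile(q[:,2],[5,50,95]).round(4), 'ext',q.min(0).round(3),q.max(0).round(3))
W=pts(t)
# base plate corners via contour
m=((W[...,2]>.018)&(W[...,2]<.034)&(np.abs(W[...,0]-.56)<.13)&(W[...,1]<.15)).astype(np.uint8)
v,u=np.where(m); q=W[v,u]; print('plate', q.min(0).round(3),q.max(0).round(3), cv2.minAreaRect(q[:,:2].astype(np.float32)))
# rack rect
m=(W[...,2]>.035)&(W[...,2]<.055)&(np.abs(W[...,0]-.53)<.1)&(np.abs(W[...,1]+.3)<.13)
q=W[m]; print('rack',cv2.minAreaRect(q[:,:2].astype(np.float32)))
# bit from scene: pts z .27-.35 near cup
S=pts(s)
m=(S[...,2]>.26)&(S[...,2]<.36)&(np.hypot(S[...,0]-.56,S[...,1]-.075)<.05)
v,u=np.where(m)
for a in range(v.min(),v.max()+1,4):
    k=v==a
    if k.any(): q=S[v[k],u[k]].mean(0); print(a,u[k].min(),u[k].max(),q.round(4))
E
```

```text
top 194 z [0.0859 0.0917 0.0957]
rim enc [0.5596 0.0757] 0.0264 z92 mean [0.5598 0.0766 0.0914]
flange z [0.0305 0.0359 0.0418] ext [0.503 0.017 0.03 ] [0.618 0.132 0.046]
scene 244 z [0.0847 0.0909 0.0947]
rim enc [0.5625 0.0797] 0.0277 z92 mean [0.5621 0.0785 0.0903]
flange z [0.0304 0.036  0.0422] ext [0.502 0.017 0.03 ] [0.62  0.134 0.046]
plate [ 0.447 -0.465  0.018] [0.688 0.149 0.034] ((0.5696776509284973, -0.15308994054794312), (0.2269594669342041, 0.61568284034729), 3.567739963531494)
rack ((0.5397078990936279, -0.31987929344177246), (0.1135765016078949, 0.2476782500743866), 15.741312026977539)
166 441 441 [0.5636 0.0922 0.3589]
170 431 435 [0.5641 0.0786 0.3413]
174 430 434 [0.5644 0.0786 0.331 ]
178 429 434 [0.5627 0.0788 0.3194]
182 428 432 [0.5653 0.0788 0.3104]
186 427 432 [0.5632 0.0788 0.298 ]
190 426 430 [0.5646 0.0783 0.2876]
```

```bash
cat >> h.py <<'E'
from scipy.spatial.transform import Rotation as R
def pose(s): return np.array(s["tool_pos"]),R.from_euler('xyz',s["tool_rot"])
def rel(p0,R0,p1,R1):
    return np.round(R0.inv().apply(np.array(p1)-p0),3).tolist(),np.round((R0.inv()*R1).as_rotvec(),3).tolist()
def down(az): # tool down, y radial outward at azimuth az
    return R.from_matrix(np.array([[-np.sin(az),np.cos(az),0],[np.cos(az),np.sin(az),0],[0,0,-1]]).T) 
E
python3 - <<'E'
from h import *
from cell import status
p,r=pose(status.observe());print(p,r.as_matrix().round(3).tolist(),down(1.2455).as_matrix().round(3).tolist())
# stage A
for az,rr,z in [(1.2455,.41,.30),(1.0,.40,.34),(.7,.40,.36),(.4,.40,.36),(.1,.40,.36),(-.2,.40,.36),(-.4,.42,.36)]:
    print(az,rel(p,r,[rr*np.cos(az),rr*np.sin(az),z],r*R.from_rotvec([0,0,-(az-1.2455)])))
E
```

```text
[0.16740216 0.49730382 0.22619519] [[-0.948, 0.319, -0.001], [0.319, 0.948, -0.001], [0.0, -0.001, -1.0]] [[-0.948, 0.32, 0.0], [0.32, 0.948, 0.0], [0.0, 0.0, -1.0]]
1.2455 ([-0.0, -0.115, -0.074], [0.0, 0.0, 0.0])
1.0 ([-0.097, -0.137, -0.114], [0.0, 0.0, 0.246])
0.7 ([-0.208, -0.183, -0.134], [-0.0, 0.0, 0.546])
0.4 ([-0.299, -0.26, -0.134], [-0.0, 0.0, 0.846])
0.1 ([-0.364, -0.36, -0.133], [0.0, -0.0, 1.146])
-0.2 ([-0.397, -0.475, -0.133], [-0.0, 0.0, 1.446])
-0.4 ([-0.419, -0.556, -0.133], [0.0, 0.0, 1.646])
```

jog_arm --series '[[1,[0,-0.035,-0.02],[0,0,0]],[1,[0,-0.07,-0.045],[0,0,0]],[1,[0,-0.105,-0.07],[0,0,0]],[1,[-0.03,-0.12,-0.09],[0,0,0.08]],[1,[-0.065,-0.127,-0.1],[0,0,0.16]],[1,[-0.097,-0.137,-0.114],[0,0,0.246]],[1,[-0.134,-0.152,-0.12],[0,0,0.346]],[1,[-0.171,-0.167,-0.127],[0,0,0.446]],[1,[-0.208,-0.183,-0.134],[0,0,0.546]],[1,[-0.238,-0.208,-0.134],[0,0,0.646]],[1,[-0.268,-0.234,-0.134],[0,0,0.746]],[1,[-0.299,-0.26,-0.134],[0,0,0.846]]]'

```text
time: 1.15
tool_pos: [0.3684, 0.154, 0.3607]
tool_rot: [3.142, -0.0, 1.966]
contact_force: [0.2, 0.2, 0.2]
opening: 0.092
```

```bash
python3 - <<'E'
from h import *
from cell import status
s=status.observe();p,r=pose(s);print(np.round(s["qpos"],4),p.round(4))
for az,rr,z in [(.3,.40,.36),(.2,.40,.36),(.1,.40,.36),(0,.40,.36),(-.1,.40,.36),(-.2,.40,.36),(-.3,.41,.36),(-.4,.43,.36),(-.48,.45,.36)]:
    print(az,rel(p,r,[rr*np.cos(az),rr*np.sin(az),z],down(az)))
E
```

```text
[ 2.0320e-01  2.5200e-02  1.5553e+00  2.0000e-04  1.5611e+00 -1.9200e-01] [0.3684 0.154  0.3607]
0.3 ([-0.038, -0.001, 0.001], [0.0, -0.0, 0.095])
0.2 ([-0.078, -0.007, 0.001], [0.0, -0.0, 0.195])
0.1 ([-0.117, -0.017, 0.001], [0.0, -0.0, 0.295])
0 ([-0.154, -0.03, 0.001], [0.0, -0.0, 0.395])
-0.1 ([-0.19, -0.047, 0.001], [0.0, -0.0, 0.495])
-0.2 ([-0.225, -0.068, 0.001], [-0.0, -0.0, 0.595])
-0.3 ([-0.263, -0.084, 0.001], [-0.0, -0.0, 0.695])
-0.4 ([-0.307, -0.098, 0.001], [-0.0, -0.0, 0.795])
-0.48 ([-0.346, -0.111, 0.001], [-0.0, -0.0, 0.875])
```

jog_arm --series '[[1,[-0.038,-0.001,0],[0,0,0.095]],[1,[-0.078,-0.007,0],[0,0,0.195]],[1,[-0.117,-0.017,0],[0,0,0.295]],[1,[-0.154,-0.03,0],[0,0,0.395]],[1,[-0.19,-0.047,0],[0,0,0.495]],[1,[-0.225,-0.068,0],[0,0,0.595]],[1,[-0.263,-0.084,0],[0,0,0.695]],[1,[-0.307,-0.098,0],[0,0,0.795]],[1,[-0.346,-0.111,0],[0,0,0.875]],[1,[-0.346,-0.111,0],[0,0,0.875]]]'

```text
time: 1.98
tool_pos: [0.4001, -0.2119, 0.3596]
tool_rot: [-3.141, 0.002, 1.086]
contact_force: [-1.0, -0.1, 0.9]
opening: 0.0917
```

```bash
python3 - <<'E'
from h import *
from cell import status,eyes
s=status.observe();p,r=pose(s);print(np.round(s["qpos"],4),p.round(4))
D=[([1.1,.343,1.525,0,1.275],[.1674,.4973,.2262]),([.2032,.0252,1.5553,0,1.5611],[.3684,.154,.3607]),(s["qpos"][:5],p)]
rows=[];b=[]
for q,P in D:
    rad=np.cos(q[0])*P[0]+np.sin(q[0])*P[1]; lat=-np.sin(q[0])*P[0]+np.cos(q[0])*P[1]; print('lat',lat,'rad',rad)
    rows+= [[1,0,np.sin(q[1]),np.sin(q[1]+q[2])],[0,1,np.cos(q[1]),np.cos(q[1]+q[2])]]; b+=[rad,P[2]]
sol=np.linalg.lstsq(np.array(rows),b,rcond=None);print('a1,d1-Lt,L1,L2',sol)
c=eyes.read_camera("wrist");cv2.imwrite("pics/wrist1.png",c["img"][:,:,::-1])
E
```

```text
[-0.6552  0.1326  1.4395 -0.002   1.5699 -0.1708] [ 0.4001 -0.2119  0.3596]
lat 0.07638523911065531 rad 0.5191294108851935
lat 0.07648679049721369 rad 0.3918983680489565
lat 0.07576870930044449 rad 0.4463384663301557
a1,d1-Lt,L1,L2 (array([ 0.00132478, -0.09488462,  0.45928992,  0.38111456]), array([1.56673704e-05]), np.int32(4), array([2.48284185, 2.40440109, 0.16852022, 0.16109832]))
```

View pics/wrist1.png

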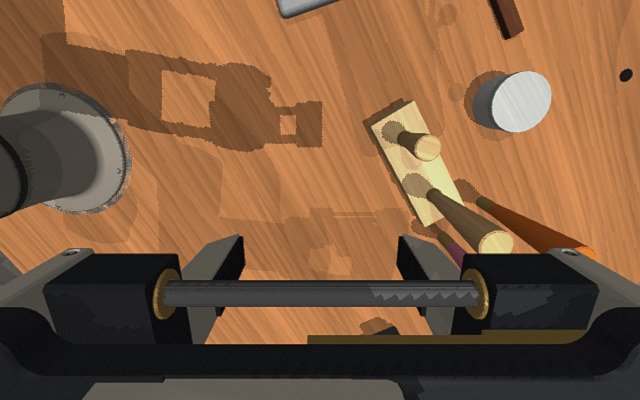

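jog_arm --series '[[1,[0,0,0],[0,0.12,0]],[1,[0,0,0],[0,0.24,0]],[1,[0,0,0],[0,0.24,0]]]'

```text
time: 2.28
tool_pos: [0.3996, -0.207, 0.3598]
tool_rot: [-3.14, -0.245, 1.093]
contact_force: [-0.2, -0.6, -0.8]
opening: 0.0918
```

```bash
python3 - <<'E'
from h import *
from cell import status
s=status.observe();q=s["qpos"];p,r=pose(s);print(np.round(q,4),p.round(4),r.as_matrix().round(3).tolist())
for sg in(1,-1):
    M=R.from_euler('Z',q[0])*R.from_euler('Y',q[1]+q[2])*R.from_euler('Z',sg*q[3])*R.from_euler('Y',q[4])*R.from_euler('Z',q[5]+np.pi/2)
    z=M.apply([0,0,1]);print(sg,(M.inv()*r).magnitude())
    base=R.from_euler('Z',q[0]).apply([.0013+.4593*np.sin(q[1])+.3811*np.sin(q[1]+q[2]),.0762,.4593*np.cos(q[1])+.3811*np.cos(q[1]+q[2])-.0949])
    # p = base + [0,0,Lt] + Lt*z
    a=z+[0,0,1];print('Lt',(p-base)@a/(a@a),(p-base)-a*((p-base)@a/(a@a)))
E
```

```text
[-0.8156  0.1435  1.4511  0.231   1.6301 -0.334 ] [ 0.3996 -0.207   0.3598] [[0.446, 0.888, 0.11], [0.861, -0.459, 0.217], [0.243, -0.002, -0.97]]
1 2.9361956406406525e-16
Lt 0.3148349539413338 [ 0.00242241 -0.00119917 -0.00021717]
-1 0.4619400338204906
Lt -0.24126009679065122 [-0.01673672  0.04368027  0.01643917]
```

```bash
cat >> h.py <<'E'
L1,L2,LT,D1,A1,LAT=.4593,.3811,.3148,.2199,.0013,.0762
LO=np.array([-2.53,-.77,.04,-1,.28,-3.11]);HI=np.array([2.53,2.02,2.7,4.14,2.66,3.11])
def ik(p,Rt):
    z=Rt.apply([0,0,1]);w=np.array(p)-LT*z
    rho=np.hypot(w[0],w[1]); 
    if rho<LAT: return None
    q1=np.arctan2(w[1],w[0])-np.arcsin(LAT/rho)
    x=np.sqrt(rho**2-LAT**2)-A1;h=w[2]-D1;d2=x*x+h*h
    c=(d2-L1**2-L2**2)/(2*L1*L2)
    if abs(c)>1: return None
    q3=np.arccos(c);q2=np.arctan2(x,h)-np.arctan2(L2*np.sin(q3),L1+L2*np.cos(q3))
    M=(R.from_euler('Z',q1)*R.from_euler('Y',q2+q3)).inv()*Rt
    e=M.as_euler('ZYZ') # q4,q5,q6+pi/2
    q4,q5,q6=e[0],e[1],e[2]-np.pi/2
    wr=lambda a,lo,hi:next((a+k*2*np.pi for k in(0,1,-1) if lo<=a+k*2*np.pi<=hi),a)
    return np.array([q1,q2,q3,wr(q4,-1,4.14),q5,wr(q6,-3.11,3.11)])
def ok(q): return q is not None and bool(np.all(q>=LO) and np.all(q<=HI))
def marg(q): return float(np.min(np.minimum(q-LO,HI-q)))
def tool(yaw,al,up,roll=0):
    "tool z points horizontally along yaw, al below horizontal; tool x up (up=1) or down; roll about z"
    z=np.array([np.cos(yaw)*np.cos(al),np.sin(yaw)*np.cos(al),-np.sin(al)])
    y=np.cross([0,0,1],z);y/=np.linalg.norm(y); x=np.cross(y,z)
    M=np.array([x,y,z]).T if x[2]*up>0 else np.array([-x,-y,z]).T
    return R.from_matrix(M)*R.from_rotvec([0,0,roll])
E
python3 - <<'E'
from h import *
from cell import status
s=status.observe();p,r=pose(s);print(ik(p,r).round(3),np.round(s["qpos"],3))
def show(n,g,yaws,als):
  for yaw in yaws:
    for al in als:
      for up in(1,-1):
        T=tool(np.radians(yaw),np.radians(al),up);q=ik(np.array(g)+.019*T.apply([0,0,1]),T)
        if ok(q): print(n,yaw,al,up,q.round(2),round(marg(q),2))
show('rack',[.54,-.355,.165],[-30,-15,0,15],[0,15,30])
show('cup',[.562,.078,.19],[0,30,60,90],[0,15,30])
E
```

```text
[-0.813  0.149  1.445  0.231  1.63  -0.332] [-0.816  0.144  1.451  0.231  1.63  -0.334]
rack -30 0 1 [-0.85  0.78  2.31  2.82  1.53 -1.56] 0.39
rack -30 0 -1 [-0.85  0.78  2.31  2.82  1.53  1.59] 0.39
rack -30 15 1 [-0.84  0.57  2.29  2.79  1.04 -1.47] 0.41
rack -30 15 -1 [-0.84  0.57  2.29  2.79  1.04  1.67] 0.41
rack -30 30 1 [-0.82  0.42  2.18  2.64  0.54 -1.28] 0.26
rack -30 30 -1 [-0.82  0.42  2.18  2.64  0.54  1.86] 0.26
rack -15 0 1 [-1.03  0.79  2.24  2.37  1.49 -1.49] 0.46
rack -15 0 -1 [-1.03  0.79  2.24  2.37  1.49  1.65] 0.46
rack -15 15 1 [-1.02  0.59  2.23  2.29  1.08 -1.32] 0.47
rack -15 15 -1 [-1.02  0.59  2.23  2.29  1.08  1.82] 0.47
rack -15 30 1 [-0.97  0.45  2.13  2.05  0.68 -0.99] 0.4
rack -15 30 -1 [-0.97  0.45  2.13  2.05  0.68  2.15] 0.4
rack 0 0 1 [-1.15  0.81  2.09  1.99  1.47 -1.36] 0.61
rack 0 0 -1 [-1.15  0.81  2.09  1.99  1.47  1.79] 0.61
rack 0 15 1 [-1.12  0.64  2.08  1.88  1.15 -1.16] 0.62
rack 0 15 -1 [-1.12  0.64  2.08  1.88  1.15  1.99] 0.62
rack 0 30 1 [-1.06  0.51  2.01  1.63  0.86 -0.83] 0.58
rack 0 30 -1 [-1.06  0.51  2.01  1.63  0.86  2.31] 0.
[... 935 characters left out ...]
0.37  0.29  2.29  1.85  0.78  2.2 ] 0.41
cup 60 0 1 [-0.58  0.77  2.04  1.52  1.59 -1.24] 0.66
cup 60 0 -1 [-0.58  0.77  2.04  1.52  1.59  1.9 ] 0.66
cup 60 15 1 [-0.55  0.6   2.03  1.42  1.36 -1.05] 0.67
cup 60 15 -1 [-0.55  0.6   2.03  1.42  1.36  2.09] 0.67
cup 60 30 1 [-0.49  0.46  1.98  1.24  1.15 -0.8 ] 0.72
cup 60 30 -1 [-0.49  0.46  1.98  1.24  1.15  2.35] 0.72
cup 90 0 1 [-0.5   0.93  1.57  1.16  1.86 -0.99] 0.8
cup 90 0 -1 [-0.5   0.93  1.57  1.16  1.86  2.15] 0.8
cup 90 15 1 [-0.48  0.8   1.58  1.04  1.7  -0.9 ] 0.96
cup 90 15 -1 [-0.48  0.8   1.58  1.04  1.7   2.24] 0.87
cup 90 30 1 [-0.44  0.68  1.58  0.9   1.54 -0.79] 1.12
cup 90 30 -1 [-0.44  0.68  1.58  0.9   1.54  2.35] 0.76
```

```bash
cat >> h.py <<'E'
from scipy.spatial.transform import Slerp
def plan(p0,R0,way,n):
    "way: list of (p,R), n rows each; prints tool-frame rows from start pose & checks IK"
    a,Ra=p0,R0;prev=None
    for (b,Rb),k in zip(way,n):
        b=np.array(b);sl=Slerp([0,1],R.concatenate([Ra,Rb]))
        for i in range(1,k+1):
            f=i/k;pp=a+(b-a)*f;rr=sl(f);q=ik(pp,rr)
            dq=None if prev is None or q is None else np.abs(q-prev).max()*12
            t,v=rel(p0,R0,pp,rr);print(t,v,'ok' if ok(q) else 'BAD',None if q is None else q.round(2).tolist(),None if dq is None else round(dq,2));prev=q
        print('  step',np.linalg.norm(b-a)/k,(Ra.inv()*Rb).magnitude()/k)
        a,Ra=b,Rb
E
python3 - <<'E'
from h import *
from cell import status
s=status.observe();p,r=pose(s)
T=tool(0,np.radians(20),1);z=T.apply([0,0,1])
pre=np.array([.42,-.355,.20])+.019*z
print(T.as_matrix().round(2).tolist())
plan(p,r,[(pre,T)],[14])
E
```

```text
[[0.34, 0.0, 0.94], [0.0, -1.0, 0.0], [0.94, 0.0, -0.34]]
[-0.011, 0.007, 0.01] [-0.054, 0.063, 0.06] ok [-0.88, 0.14, 1.5, 0.3, 1.57, -0.34] None
[-0.022, 0.015, 0.019] [-0.109, 0.125, 0.12] ok [-0.94, 0.13, 1.56, 0.38, 1.51, -0.36] 0.89
[-0.032, 0.022, 0.029] [-0.163, 0.188, 0.18] ok [-1.0, 0.13, 1.62, 0.45, 1.46, -0.38] 0.91
[-0.043, 0.029, 0.038] [-0.217, 0.25, 0.24] ok [-1.05, 0.13, 1.68, 0.53, 1.4, -0.41] 0.95
[-0.054, 0.037, 0.048] [-0.272, 0.313, 0.301] ok [-1.11, 0.14, 1.74, 0.61, 1.35, -0.45] 0.98
[-0.065, 0.044, 0.057] [-0.326, 0.375, 0.361] ok [-1.16, 0.15, 1.8, 0.7, 1.31, -0.49] 1.03
[-0.075, 0.051, 0.067] [-0.38, 0.438, 0.421] ok [-1.2, 0.16, 1.86, 0.79, 1.26, -0.54] 1.08
[-0.086, 0.058, 0.076] [-0.435, 0.5, 0.481] ok [-1.24, 0.18, 1.92, 0.88, 1.23, -0.59] 1.14
[-0.097, 0.066, 0.086] [-0.489, 0.563, 0.541] ok [-1.28, 0.21, 1.97, 0.98, 1.19, -0.65] 1.2
[-0.108, 0.073, 0.095] [-0.543, 0.625, 0.601] ok [-1.31, 0.24, 2.03, 1.09, 1.17, -0.72] 1.27
[-0.119, 0.08, 0.105] [-0.598, 0.688, 0.661] ok [-1.34, 0.28, 2.08, 1.2, 1.16, -0.8] 1.33
[-0.129, 0.088, 0.114] [-0.652, 0.75, 0.721] ok [-1.36, 0.32, 2.13, 1.32, 1.15, -0.88] 1.39
[-0.14, 0.095, 0.124] [-0.706, 0.813, 0.781] ok [-1.38, 0.37, 2.17, 1.44, 1.16, -0.96] 1.42
[-0.151, 0.102, 0.133] [-0.761, 0.875, 0.841] ok [-1.39, 0.43, 2.21, 1.56, 1.18, -1.04] 1.44
  step 0.01613656288977566 0.10233951283873828
```

jog_arm --series '[[1,[-0.013,0.009,0.011],[-0.063,0.073,0.07]],[1,[-0.025,0.017,0.022],[-0.127,0.146,0.14]],[1,[-0.038,0.026,0.033],[-0.19,0.219,0.21]],[1,[-0.05,0.034,0.044],[-0.254,0.292,0.28]],[1,[-0.063,0.043,0.055],[-0.317,0.365,0.35]],[1,[-0.075,0.051,0.067],[-0.38,0.438,0.421]],[1,[-0.088,0.06,0.078],[-0.444,0.51,0.49]],[1,[-0.101,0.068,0.089],[-0.507,0.583,0.561]],[1,[-0.113,0.077,0.1],[-0.571,0.656,0.631]],[1,[-0.126,0.085,0.111],[-0.634,0.729,0.701]],[1,[-0.138,0.094,0.122],[-0.698,0.802,0.771]],[1,[-0.151,0.102,0.133],[-0.761,0.875,0.841]]]'

```text
time: 3.28
tool_pos: [0.4392, -0.3541, 0.1952]
tool_rot: [3.126, -1.222, 0.016]
contact_force: [0.8, -0.8, 0.6]
opening: 0.0916
```

jog_arm --series '[[0.3,[0,0,0],[0,0,0]],[0.3,[0,0,0],[0,0,0]],[0.3,[0,0,0],[0,0,0]]]'

```text
time: 3.53
tool_pos: [0.4394, -0.3538, 0.1966]
tool_rot: [3.118, -1.22, 0.03]
contact_force: [0.1, 0.1, 0.4]
opening: 0.0768
```

```bash
python3 - <<'E'
from h import *
from cell import status,eyes
s=status.observe();p,r=pose(s);print(np.round(s["qpos"],3),p.round(4),r.as_matrix().round(3).tolist(),s["opening"],np.round(s["contact_force"],1))
c=eyes.read_camera("wrist");cv2.imwrite("pics/wrist2.png",c["img"][:,:,::-1])
np.savez("w2.npz",p=p,r=r.as_matrix(),**c)
T=np.eye(4);T[:3,:3]=r.as_matrix();T[:3,3]=p;T=T@c["tool_from_camera"]
W=pts(c,T)
for n,(x,y) in dict(long=(.54,-.355),short=(.534,-.245)).items():
  d=np.hypot(W[...,0]-x,W[...,1]-y)<.04
  for z0,z1 in((.06,.08),(.09,.11),(.12,.14),(.15,.17),(.18,.2),(.21,.225),(.226,.24)):
    m=d&(W[...,2]>z0)&(W[...,2]<z1);q=W[m]
    if len(q)>10: print(n,z0,z1,m.sum(),q.min(0).round(4),q.max(0).round(4),circ(q[:,:2]))
E
```

```text
[-1.395  0.505  2.169  1.557  1.182 -1.079] [ 0.4394 -0.3538  0.1966] [[0.344, 0.008, 0.939], [0.01, -1.0, 0.005], [0.939, 0.008, -0.344]] 0.076767827550985 [0.1 0.1 0.4]
long 0.06 0.08 205 [ 0.5252 -0.3684  0.0602] [ 0.5374 -0.3459  0.0796] (array([ 0.53754074, -0.35684755]), np.float64(0.011046816745236844))
long 0.09 0.11 285 [ 0.5237 -0.3697  0.09  ] [ 0.5373 -0.3441  0.1099] (array([ 0.5374467 , -0.35679901]), np.float64(0.012532067380709508))
long 0.12 0.14 388 [ 0.5221 -0.3713  0.12  ] [ 0.5371 -0.3424  0.14  ] (array([ 0.53748523, -0.35676959]), np.float64(0.014168333087399357))
long 0.15 0.17 536 [ 0.5205 -0.3735  0.15  ] [ 0.5376 -0.3403  0.17  ] (array([ 0.53765422, -0.35678741]), np.float64(0.015865875124439842))
long 0.18 0.2 731 [ 0.5186 -0.3748  0.18  ] [ 0.5374 -0.339   0.2   ] (array([ 0.53762729, -0.35679734]), np.float64(0.017424025152000477))
long 0.21 0.225 768 [ 0.5179 -0.3757  0.21  ] [ 0.5377 -0.338   0.225 ] (array([ 0.53764117, -0.3567268 ]), np.float64(0.01847307298502265))
long 0.226 0.24 1015 [ 0.5184 -0.375   0.226 ] [ 0.5558 -0.3383  0.2331] (array([ 0.53439126, -0.35667624]), np.float64(0.013819347815097752))
short 0.09 0.11 58 [ 0.5164 -0.2615  0.0943] [ 0.5373 -0.2371  0.1097] (array([ 0.53141094, -0.24748784]), np.float64(0.014401249164093589))
short 0.12 0.14 521 [ 0.5139 -0.2641  0.12  ] [ 0.5385 -0.2327  0.14  ] (array([ 0.53148638, -0.24713742]), np.float64(0.016279785265972627))
short 0.15 0.17 632 [ 0.5146 -0.2638  0.15  ] [ 0.5475 -0.2307  0.1535] (array([ 0.53005459, -0.24776903]), np.float64(0.01161646674304812))
```

View pics/wrist2.png

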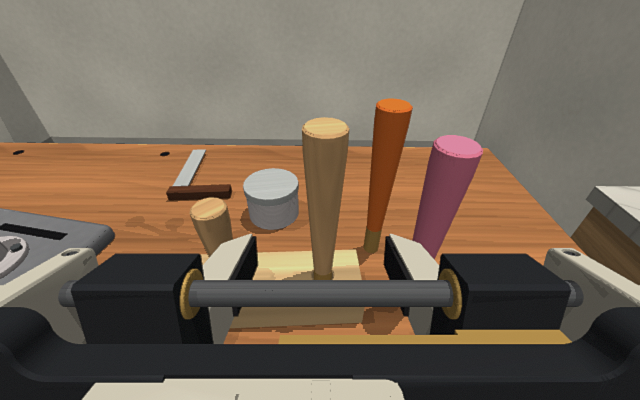

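jog_arm --series '[[0.3,[0,0.002,0.03],[0,0,0]],[0.3,[0,0.004,0.06],[0,0,0]],[0.3,[0.001,0.004,0.085],[0,0,0]],[0.3,[0.001,0.004,0.105],[0,0,0]],[0.3,[0.001,0.004,0.118],[0,0,0]],[0.3,[0.001,0.004,0.123],[0,0,0]],[0.3,[0.001,0.004,0.123],[0,0,0]],[0.3,[0.001,0.004,0.123],[0,0,0]]]'

```text
time: 4.25
tool_pos: [0.5547, -0.3587, 0.156]
tool_rot: [3.117, -1.222, 0.028]
contact_force: [0.3, 0.1, -0.5]
opening: 0.0599
```

```bash
python3 - <<'E'
from h import *
from cell import status,eyes
s=status.observe();p,r=pose(s);print(p.round(4),r.as_matrix().round(3).tolist(),s["opening"],np.round(s["contact_force"],1))
c=eyes.read_camera("wrist")
T=np.eye(4);T[:3,:3]=r.as_matrix();T[:3,3]=p;T=T@c["tool_from_camera"]
W=pts(c,T)
g=p-.019*r.apply([0,0,1]);print('grasp',g.round(4))
d=np.hypot(W[...,0]-.5376,W[...,1]+.3568)<.04
for z0,z1 in((.15,.17),(.18,.2),(.21,.225)):
    m=d&(W[...,2]>z0)&(W[...,2]<z1);q=W[m]
    if len(q)>10: print(z0,z1,m.sum(),circ(q[:,:2]))
E
```

```text
[ 0.5547 -0.3587  0.156 ] [[0.342, 0.004, 0.94], [0.01, -1.0, 0.001], [0.94, 0.009, -0.342]] 0.059919044404955754 [ 0.3  0.1 -0.5]
grasp [ 0.5368 -0.3587  0.1625]
0.15 0.17 999 (array([ 0.54905558, -0.35806851]), np.float64(0.031460398471426766))
0.18 0.2 2040 (array([ 0.52211893, -0.35459379]), np.float64(0.012279604262478866))
0.21 0.225 2529 (array([ 0.53765537, -0.35653544]), np.float64(0.018492476463864402))
```

jog_arm --series '[[0.3,[0,-0.002,0.001],[0,0,0]],[0,[0,-0.002,0.001],[0,0,0]],[-0.3,[0,-0.002,0.001],[0,0,0]],[-0.6,[0,-0.002,0.001],[0,0,0]],[-1,[0,-0.002,0.001],[0,0,0]],[-1,[0,-0.002,0.001],[0,0,0]],[-1,[0,-0.002,0.001],[0,0,0]],[-1,[0,-0.002,0.001],[0,0,0]]]' --squeeze 25

```text
time: 4.97
tool_pos: [0.5553, -0.3571, 0.1541]
tool_rot: [3.124, -1.221, 0.019]
contact_force: [-0.6, -0.3, 0.2]
opening: 0.032
```

jog_arm --series '[[-1,[0.009,0,-0.003],[0,0,0]],[-1,[0.028,0,-0.01],[0,0,0]],[-1,[0.056,0,-0.02],[0,0,0]],[-1,[0.085,0,-0.031],[0,0,0]],[-1,[0.113,0,-0.041],[0,0,0]],[-1,[0.113,0,-0.041],[0,0,0]],[-1,[0.113,0,-0.041],[0,0,0]]]'

```text
time: 5.55
tool_pos: [0.5555, -0.3564, 0.2754]
tool_rot: [3.114, -1.221, 0.028]
contact_force: [-0.4, -0.1, -2.6]
opening: 0.0319
```

```bash
python3 - <<'E'
from h import *
from cell import status,eyes
s=status.observe();p,r=pose(s);print(np.round(s["qpos"],3),p.round(4),s["opening"],np.round(s["contact_force"],1))
for n in("wrist","scene"):
    c=eyes.read_camera(n);cv2.imwrite(f"pics/{n}3.png",c["img"][:,:,::-1])
    np.savez(f"{n}3.npz",p=p,r=r.as_matrix(),**c)
E
```

```text
[-1.121  0.406  1.961  1.633  1.012 -0.743] [ 0.5555 -0.3564  0.2754] 0.03194846436394888 [-0.4 -0.1 -2.6]
```

View pics/wrist3.png

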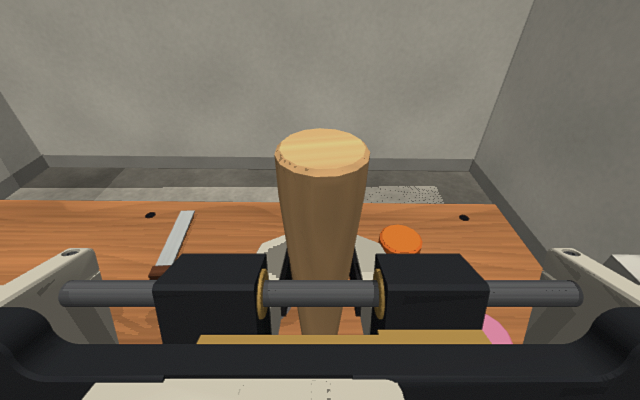

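View pics/scene3.png

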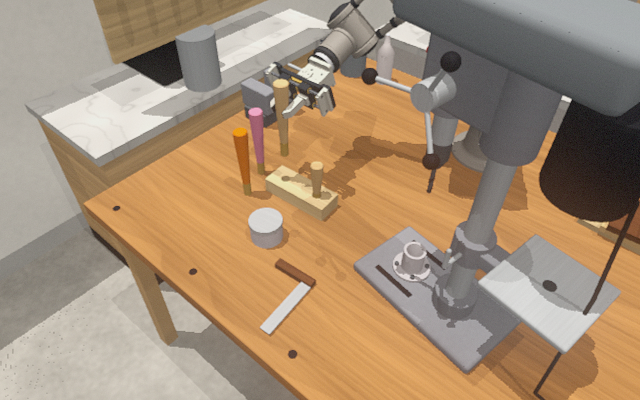

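```bash
python3 - <<'E'
from h import *
c=load("wrist3.npz");p=c["p"];r=R.from_matrix(c["r"])
# leg axis in world from wrist depth
T=np.eye(4);T[:3,:3]=r.as_matrix();T[:3,3]=p;T=T@c["tool_from_camera"]
W=pts(c,T)
d=np.hypot(W[...,0]-.5376,W[...,1]+.3568)<.035
for z0,z1 in((.315,.325),(.325,.335),(.335,.347),(.347,.36)):
    m=d&(W[...,2]>z0)&(W[...,2]<z1);q=W[m]
    if len(q)>10:print(z0,m.sum(),circ(q[:,:2]),np.percentile(q[:,2],[2,98]).round(4))
print('grasp',(p-.019*r.apply([0,0,1])).round(4))
S=pts(load("scene0.npz"))
m=(S[...,0]>.42)&(S[...,0]<.75)&(S[...,1]>-.2)&(S[...,1]<.1)&(S[...,2]>.11)&(S[...,2]<.47)
q=S[m];print('obst',m.sum(),q.min(0).round(3),q.max(0).round(3))
for z in np.arange(.11,.47,.04):
    k=q[(q[:,2]>z)&(q[:,2]<z+.04)]
    if len(k):print(z.round(2),len(k),k.min(0).round(3),k.max(0).round(3))
psi=np.radians(50);f=np.array([np.cos(psi),np.sin(psi),0])
T1=tool(0,np.radians(20),1);T2=tool(psi,np.radians(20),1);Tm=tool(np.radians(15),np.radians(20),1)
P=lambda g,t:np.array(g)+.019*t.apply([0,0,1])
cup=np.array([.5596,.076,0])
g2=cup-.2*f+[0,0,.28];print(g2)
plan(p,r,[(P([.43,-.33,.28],Tm),Tm),(P(g2,T2),T2)],[4,8])
K=c["camera_matrix"];X=np.eye(4);X[:3,:3]=T2.as_matrix();X[:3,3]=P(g2,T2);X=np.linalg.inv(X@c["tool_from_camera"])
for z in(.092,.276):
    v=X@np.r_[cup[:2],z,1];print('cup px',(K@v[:3])[:2]/v[2])
E
```

```text
0.315 1152 (array([ 0.53811542, -0.35647554]), np.float64(0.01790019210351354)) [0.3153 0.3248]
0.325 1447 (array([ 0.53810232, -0.35650026]), np.float64(0.018387518172386964)) [0.3252 0.3348]
0.335 2183 (array([ 0.538183  , -0.35651184]), np.float64(0.018529964127550338)) [0.3352 0.3467]
0.347 4536 (array([ 0.53483088, -0.35645855]), np.float64(0.01357463368004473)) [0.3474 0.3541]
grasp [ 0.5376 -0.3564  0.2819]
obst 994 [0.551 0.057 0.282] [0.586 0.1   0.47 ]
0.27 53 [0.558 0.073 0.282] [0.568 0.083 0.309]
0.31 63 [0.558 0.073 0.311] [0.567 0.082 0.346]
0.35 86 [0.551 0.057 0.352] [0.579 0.1   0.39 ]
0.39 329 [0.554 0.06  0.39 ] [0.586 0.1   0.43 ]
0.43 463 [0.553 0.057 0.43 ] [0.586 0.1   0.47 ]
[ 0.43104248 -0.07720889  0.28      ]
[-0.01, -0.008, -0.025] [0.062, 0.0, -0.02] ok [-1.18, 0.35, 2.0, 1.54, 1.1, -0.72] None
[-0.019, -0.016, -0.051] [0.123, 0.001, -0.04] ok [-1.25, 0.35, 2.01, 1.45, 1.19, -0.73] 1.1
[-0.029, -0.023, -0.076] [0.185, 0.001, -0.06] ok [-1.31, 0.35, 2.01, 1.36, 1.28, -0.75] 1.06
[-0.039, -0.031, -0.101] [0.247, 0.001, -0.08] ok [-1.37, 0.35, 2.01, 1.28, 1
[... 233 characters left out ...]
, 1.43, -0.81] 0.41
[-0.038, -0.129, -0.103] [0.462, 0.003, -0.158] ok [-1.29, 0.31, 2.07, 1.18, 1.46, -0.83] 0.37
[-0.038, -0.162, -0.103] [0.534, 0.003, -0.185] ok [-1.26, 0.3, 2.09, 1.15, 1.48, -0.84] 0.43
[-0.038, -0.195, -0.104] [0.605, 0.003, -0.211] ok [-1.21, 0.29, 2.11, 1.13, 1.5, -0.86] 0.5
[-0.038, -0.228, -0.105] [0.677, 0.004, -0.237] ok [-1.17, 0.28, 2.12, 1.11, 1.52, -0.87] 0.57
[-0.038, -0.26, -0.105] [0.749, 0.004, -0.263] ok [-1.11, 0.27, 2.13, 1.09, 1.53, -0.88] 0.64
[-0.038, -0.293, -0.106] [0.82, 0.004, -0.289] ok [-1.05, 0.26, 2.14, 1.08, 1.54, -0.89] 0.71
  step 0.0327362320272226 0.07635815477475191
cup px [320.09777003 240.70810761]
cup px [320.02520901 122.14771519]
```

```bash
python3 - <<'E'
from h import *
c=load("wrist3.npz");p=c["p"];r=R.from_matrix(c["r"])
psi=np.radians(50);f=np.array([np.cos(psi),np.sin(psi),0]);lat=np.array([-f[1],f[0],0])
T2=tool(psi,np.radians(20),1);Tm=tool(np.radians(20),np.radians(20),1)
P=lambda g,t:np.array(g)+.019*t.apply([0,0,1])
cup=np.array([.5596,.076,0])
g2=cup-.24*f-.09*lat+[0,0,.28];print(g2)
plan(p,r,[(P([.435,-.33,.28],Tm),Tm),(P(g2,T2),T2)],[4,6])
K=c["camera_matrix"];X=np.eye(4);X[:3,:3]=T2.as_matrix();X[:3,3]=P(g2,T2);X=np.linalg.inv(X@c["tool_from_camera"])
for z in(.092,.276):
    v=X@np.r_[cup[:2],z,1];print('cup px',(K@v[:3])[:2]/v[2])
E
```

```text
[ 0.47427497 -0.16570155  0.28      ]
[-0.009, -0.008, -0.024] [0.082, 0.0, -0.027] ok [-1.18, 0.36, 1.99, 1.52, 1.12, -0.72] None
[-0.018, -0.016, -0.048] [0.164, 0.001, -0.055] ok [-1.25, 0.37, 1.98, 1.41, 1.22, -0.72] 1.28
[-0.028, -0.025, -0.073] [0.246, 0.001, -0.082] ok [-1.3, 0.38, 1.96, 1.32, 1.32, -0.74] 1.22
[-0.037, -0.033, -0.097] [0.329, 0.002, -0.11] ok [-1.35, 0.39, 1.94, 1.23, 1.42, -0.76] 1.15
  step 0.027173467751240077 0.08661979111512808
[-0.035, -0.061, -0.092] [0.411, 0.002, -0.14] ok [-1.31, 0.4, 1.93, 1.2, 1.46, -0.77] 0.43
[-0.033, -0.09, -0.086] [0.493, 0.003, -0.17] ok [-1.27, 0.4, 1.93, 1.17, 1.49, -0.78] 0.49
[-0.03, -0.119, -0.081] [0.575, 0.003, -0.2] ok [-1.23, 0.4, 1.92, 1.14, 1.52, -0.79] 0.54
[-0.028, -0.147, -0.076] [0.657, 0.004, -0.23] ok [-1.18, 0.41, 1.91, 1.11, 1.54, -0.8] 0.59
[-0.026, -0.176, -0.07] [0.738, 0.004, -0.259] ok [-1.12, 0.42, 1.9, 1.09, 1.57, -0.8] 0.64
[-0.024, -0.205, -0.065] [0.82, 0.004, -0.289] ok [-1.07, 0.43, 1.88, 1.07, 1.59, -0.81] 0.69
  step 0.029199125128225634 0.08726646259971645
cup px [263.17218883 222.3639833 ]
cup px [244.7867616  108.54960088]
```

jog_arm --series '[[-1,[-0.009,-0.008,-0.024],[0.082,0,-0.027]],[-1,[-0.018,-0.016,-0.048],[0.164,0.001,-0.055]],[-1,[-0.028,-0.025,-0.073],[0.246,0.001,-0.082]],[-1,[-0.037,-0.033,-0.097],[0.329,0.002,-0.11]],[-1,[-0.035,-0.061,-0.092],[0.411,0.002,-0.14]],[-1,[-0.033,-0.09,-0.086],[0.493,0.003,-0.17]],[-1,[-0.028,-0.115,-0.077],[0.575,0.003,-0.2]],[-1,[-0.026,-0.14,-0.068],[0.657,0.004,-0.23]],[-1,[-0.022,-0.167,-0.06],[0.738,0.004,-0.259]],[-1,[-0.019,-0.192,-0.051],[0.82,0.004,-0.289]],[-1,[-0.019,-0.192,-0.051],[0.82,0.004,-0.289]],[-1,[-0.019,-0.192,-0.051],[0.82,0.004,-0.289]]]'

```text
time: 6.65
tool_pos: [0.501, -0.1633, 0.2713]
tool_rot: [-3.125, -1.225, 0.858]
contact_force: [-0.5, 0.3, -2.4]
opening: 0.0318
```

```bash
python3 - <<'E'
from h import *
from cell import status,eyes
s=status.observe();p,r=pose(s);print(np.round(s["qpos"],3),p.round(4),r.as_matrix().round(3).tolist(),s["opening"],np.round(s["contact_force"],1))
c=eyes.read_camera("wrist");cv2.imwrite("pics/wrist4.png",c["img"][:,:,::-1])
np.savez("wrist4.npz",p=p,r=r.as_matrix(),**c)
T=np.eye(4);T[:3,:3]=r.as_matrix();T[:3,3]=p;T=T@c["tool_from_camera"]
W=pts(c,T)
n=np.hypot(W[...,0]-.56,W[...,1]-.077)<.05
m=n&(W[...,2]>.0885)&(W[...,2]<.097);q=W[m];print('rim',m.sum(),q.mean(0).round(4),cv2.minEnclosingCircle(q[:,:2].astype(np.float32)),np.percentile(q[:,2],[5,50,95]))
# outer wall fit
m=n&(W[...,2]>.05)&(W[...,2]<.088);q=W[m]
v,u=np.where(m);print('wall px',len(q),u.min(),u.max(),v.min(),v.max())
for z0 in(.05,.06,.07,.08):
    k=q[(q[:,2]>z0)&(q[:,2]<z0+.008)]
    if len(k)>8: print(z0,len(k),circ(k[:,:2]))
m=(W[...,2]>.277)&(W[...,2]<.35)&(np.hypot(W[...,0]-.56,W[...,1]-.077)<.02);q=W[m];print('bit',len(q),q.mean(0).round(4) if len(q) else 0,q[:,2].min() if len(q) else 0)
g=p-.019*r.apply([0,0,1]);print('grasp',g.round(4))
d=np.hypot(W[...,0]-g[0],W[...,1]-g[1])<.04
for z0,z1 in((.31,.32),(.32,.33),(.33,.345),(.3475,.36)):
    k=W[d&(W[...,2]>z0)&(W[...,2]<z1)]
    if len(k)>10:print('leg',z0,len(k),circ(k[:,:2]),np.percentile(k[:,2],[2,98]).round(4))
E
```

```text
[-1.057  0.5    1.801  1.075  1.593 -0.794] [ 0.501  -0.1633  0.2713] [[0.222, 0.767, 0.602], [0.257, -0.642, 0.723], [0.941, -0.006, -0.339]] 0.03175516731201591 [-0.5  0.3 -2.4]
rim 353 [0.5591 0.0743 0.0916] ((0.5595300793647766, 0.07586640864610672), 0.02694554813206196) [0.08906783 0.09191026 0.09308562]
wall px 720 237 272 217 252
0.05 47 (array([0.56008859, 0.07587225]), np.float64(0.025803575922813807))
0.06 106 (array([0.55770535, 0.06935216]), np.float64(0.020772885369722455))
0.07 202 (array([0.55751297, 0.06985848]), np.float64(0.020642251672016713))
0.08 242 (array([0.55830461, 0.07139187]), np.float64(0.021803082430337718))
bit 594 [0.5589 0.0728 0.3166] 0.27765664226830467
grasp [ 0.4896 -0.1771  0.2777]
leg 0.31 1131 (array([ 0.48977663, -0.17671072]), np.float64(0.01788240708862739)) [0.3102 0.3198]
leg 0.32 1411 (array([ 0.4897712 , -0.17694328]), np.float64(0.01830722893266249)) [0.3202 0.3298]
leg 0.33 2763 (array([ 0.4898496 , -0.17711807]), np.float64(0.018473006594875267)) [0.3304 0.3448]
leg 0.3475 3516 (array([ 0.48851199, -0.17871581]), np.float64(0.012847606136491021)) [0.3477 0.3499]
```

View pics/wrist4.png

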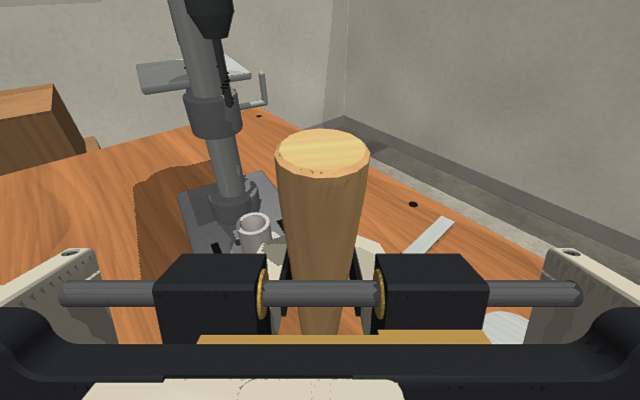

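```bash
cat > geo.py <<'E'
import numpy as np
# leg profile points in leg frame (a lateral fwd, b along axis); lean back: axis = (-sin, cos)
b=np.r_[np.linspace(0,45,46),np.linspace(46,220,59)]
rad=np.where(b<=45,11,np.where(b>=198,19,11+8*(b-45)/153))
def clr(s,zf,th):
    "min horizontal clearance to cup & bit (mm)"
    ax=np.array([-np.sin(th),np.cos(th)]);pe=np.array([np.cos(th),np.sin(th)])
    best=1e9
    for sg in(1,-1):
        P=np.array([s,zf])+b[:,None]*ax+sg*rad[:,None]*pe
        z=P[:,1];x=P[:,0]
        best=min(best,z.min()) # floor
        w=np.where(z<30,12,12+8*(z-30)/26)
        k=z<56
        if k.any(): best=min(best,(w-np.abs(x))[k].min())
    # rim corner vs leg faces: for rim points +-20 at z 56
    for q in(np.array([20,56]),np.array([-20,56]),np.array([12,30]),np.array([-12,30])):
        d=q-np.array([s,zf]);h=d@ax;l=d@pe
        if 0<h<220: best=min(best,abs(l)-np.interp(h,b,rad))
    # bit bottom corners at +-4.5, z240
    for q in([-4.5,240],[4.5,240]):
        d=np.array(q)-np.array([s,zf]);h=d@ax;l=d@pe
        # distance to top-end box (r19, to 220)
        dx=max(abs(l)-19,0);dh=max(h-220,0)
        dist=np.hypot(dx,dh) if (dx>0 or dh>0) else -min(19-abs(l),220-h)
        best=min(best,dist)
    return best
if __name__=="__main__":
    for zf in(60,55,50,45,40,35,30,25,22,20,18,16,14,12,10,8,6,4,2):
        row=[]
        for th in(0,1,2,3,4,5,6,8,10,12,14,16,18,20,22,25):
            c=[(clr(s,zf,np.radians(th)),s) for s in np.arange(-12,16,.5)]
            m=max(c);row.append(f"{th}:{m[0]:.1f}@{m[1]:.1f}")
        print(zf,' '.join(row))
E
python3 geo.py
```

```text
60 0:-8.0@15.5 1:-8.4@-12.0 2:-5.2@-12.0 3:-2.1@-12.0 4:1.0@-12.0 5:4.2@-12.0 6:7.3@-12.0 8:13.5@-12.0 10:19.6@-12.0 12:25.8@-12.0 14:31.8@-12.0 16:37.8@-12.0 18:43.8@-12.0 20:49.6@-12.0 22:19.2@11.0 25:18.8@11.0
55 0:-8.0@15.5 1:-8.3@-12.0 2:-5.0@-12.0 3:-2.8@-11.0 4:-1.1@-9.5 5:0.4@-8.0 6:1.9@-6.5 8:5.3@-3.0 10:8.3@0.0 12:11.6@3.5 14:14.6@7.0 16:17.6@10.5 18:18.1@11.0 20:17.8@11.0 22:17.4@11.0 25:16.7@11.5
50 0:-8.3@15.5 1:-8.2@-12.0 2:-5.0@-12.0 3:-3.5@-10.5 4:-1.8@-8.5 5:-0.1@-7.0 6:1.4@-5.5 8:4.8@-2.0 10:7.2@0.5 12:7.2@0.5 14:7.3@1.0 16:7.5@1.0 18:7.2@1.5 20:7.2@1.5 22:7.2@2.0 25:6.9@2.5
45 0:-9.0@14.5 1:-8.1@-12.0 2:-5.7@-11.0 3:-4.0@-9.5 4:-2.4@-7.5 5:-0.6@-6.0 6:0.9@-4.0 8:4.3@-1.0 10:5.7@0.5 12:5.7@0.5 14:5.8@1.0 16:6.0@1.0 18:5.7@1.5 20:5.4@1.5 22:5.3@2.0 25:5.1@3.0
40 0:-9.9@14.0 1:-8.0@-12.0 2:-6.5@-10.0 3:-4.6@-8.5 4:-3.1@-6.5 5:-1.2@-5.0 6:0.4@-3.0 8:3.9@0.5 10:4.2@0.5 12:4.1@0.5 14:4.2@1.0 16:4.4@1.0 18:4.2@1.5 20:3.9@2.0 22:3.6@2.5 25:3.1@3.0
35 0:-10.5@13.0 1:-8.9@-11.0 2:-7.1@-9.5 3:-5.3@-7.5 4:-3.7@-6.0 5:-1.7@-4.0 6:-0.1@-2.0 8:2.6@0.5 10:2.6@0.5 12:2.6@0.5 14:2.7
[... 1727 characters left out ...]
:0.5@0.5 3:0.3@0.5 4:0.0@1.0 5:0.0@1.0 6:-0.4@1.0 8:-0.7@1.5 10:-1.0@2.0 12:-1.4@2.5 14:-1.8@3.0 16:-2.2@3.5 18:-3.0@4.5 20:-4.2@5.5 22:-5.2@6.5 25:-6.7@8.5
6 0:1.0@0.0 1:0.6@0.0 2:0.5@0.5 3:0.2@0.5 4:0.0@1.0 5:-0.1@1.0 6:-0.4@1.5 8:-0.9@2.0 10:-1.3@2.5 12:-1.8@3.0 14:-2.2@3.5 16:-2.6@4.0 18:-3.5@5.0 20:-4.3@6.0 22:-5.7@7.5 25:-7.0@9.0
4 0:1.0@0.0 1:0.5@0.0 2:0.5@0.5 3:0.1@0.5 4:0.0@1.0 5:-0.3@1.0 6:-0.4@1.5 8:-0.9@2.0 10:-1.3@2.5 12:-1.8@3.0 14:-2.3@3.5 16:-2.9@4.0 18:-4.0@5.5 20:-4.8@6.5 22:-5.9@7.5 25:-7.5@9.5
2 0:1.0@0.0 1:0.5@0.0 2:0.5@0.5 3:0.0@0.5 4:0.0@1.0 5:-0.5@1.5 6:-0.5@1.5 8:-1.0@2.0 10:-1.6@2.5 12:-2.2@3.0 14:-2.7@4.0 16:-3.2@4.5 18:-4.3@5.5 20:-5.3@7.0 22:-6.4@8.0 25:-8.2@10.0
```

```bash
cat > ins.py <<'E'
from h import *
CUP=np.array([.5597,.0760,.036]);PSI=np.radians(50);F=np.array([np.cos(PSI),np.sin(PSI),0]);LATV=np.array([-F[1],F[0],0])
T0=R.from_matrix(load("wrist4.npz")["r"])
OFF=np.array([.0112,.0138,.1413])
def tgt(s,zf,th,lat=0):
    A=R.from_rotvec(-np.radians(th)*LATV)
    return CUP+s*1e-3*F+lat*1e-3*LATV+[0,0,zf*1e-3]+A.apply(OFF),A*T0
def where(p,r):
    "leg state implied by tool pose"
    A=r*T0.inv();foot=p-A.apply(OFF)-CUP;u=A.apply([0,0,1])
    return dict(s=round(foot@F*1e3,2),lat=round(foot@LATV*1e3,2),zf=round(foot[2]*1e3,2),lean=round(np.degrees(np.arctan2(-u@F,u[2])),2),side=round(np.degrees(np.arctan2(u@LATV,u[2])),2))
E
python3 - <<'E'
from ins import *
from cell import status
s=status.observe();p,r=pose(s);print(where(p,r))
plan(p,r,[tgt(-80,85,15),tgt(1,68,15)],[8,4])
E
```

```text
{'s': np.float64(-239.67), 'lat': np.float64(-109.47), 'zf': np.float64(94.21), 'lean': np.float64(-0.01), 'side': np.float64(0.02)}
[0.004, -0.014, 0.015] [0.0, 0.033, -0.0] ok [-1.04, 0.46, 1.88, 1.11, 1.59, -0.82] None
[0.008, -0.027, 0.03] [0.001, 0.065, -0.0] ok [-1.02, 0.45, 1.94, 1.14, 1.58, -0.86] 0.65
[0.012, -0.041, 0.044] [0.001, 0.098, -0.0] ok [-1.01, 0.44, 1.99, 1.18, 1.58, -0.9] 0.63
[0.016, -0.055, 0.059] [0.002, 0.131, -0.0] ok [-0.99, 0.44, 2.04, 1.21, 1.57, -0.94] 0.61
[0.02, -0.068, 0.074] [0.002, 0.164, -0.001] ok [-0.97, 0.44, 2.09, 1.25, 1.57, -0.98] 0.59
[0.024, -0.082, 0.089] [0.002, 0.196, -0.001] ok [-0.94, 0.45, 2.14, 1.28, 1.57, -1.03] 0.57
[0.028, -0.096, 0.104] [0.003, 0.229, -0.001] ok [-0.92, 0.45, 2.18, 1.32, 1.57, -1.07] 0.56
[0.032, -0.109, 0.119] [0.003, 0.262, -0.001] ok [-0.89, 0.46, 2.23, 1.36, 1.58, -1.12] 0.59
  step 0.020564672852630136 0.032744267411124545
[0.035, -0.109, 0.139] [0.003, 0.262, -0.001] ok [-0.83, 0.47, 2.23, 1.41, 1.55, -1.13] 0.64
[0.038, -0.109, 0.16] [0.003, 0.262, -0.001] ok [-0.78, 0.49, 2.22, 1.46, 1.53, -1.13] 0.64
[0.041, -0.109, 0.18] [0.003, 0.262, -0.001] ok [-0.73, 0.5, 2.22, 1.51, 1.51, -1.14] 0.64
[0.044, -0.109, 0.201] [0.003, 0.262, -0.001] ok [-0.67, 0.52, 2.21, 1.56, 1.48, -1.14] 0.64
  step 0.02069118169655855 0.0
```

jog_arm --series '[[-1,[0.004,-0.014,0.015],[0,0.033,0]],[-1,[0.008,-0.027,0.03],[0.001,0.065,0]],[-1,[0.012,-0.041,0.044],[0.001,0.098,0]],[-1,[0.016,-0.055,0.059],[0.002,0.131,0]],[-1,[0.02,-0.068,0.074],[0.002,0.164,0]],[-1,[0.024,-0.082,0.089],[0.002,0.196,0]],[-1,[0.028,-0.096,0.104],[0.003,0.229,0]],[-1,[0.032,-0.109,0.119],[0.003,0.262,0]],[-1,[0.032,-0.109,0.119],[0.003,0.262,0]],[-1,[0.032,-0.109,0.119],[0.003,0.262,0]]]'

```text
time: 7.53
tool_pos: [0.496, -0.0007, 0.2621]
tool_rot: [-3.071, -1.485, 0.803]
contact_force: [-0.6, 0.1, -3.1]
opening: 0.0319
```

```bash
python3 - <<'E'
from ins import *
from cell import status,eyes
s=status.observe();p,r=pose(s);print(where(p,r),s["opening"],np.round(s["contact_force"],1))
for n in("scene","wrist"):
    c=eyes.read_camera(n);cv2.imwrite(f"pics/{n}5.png",c["img"][:,:,::-1])
    np.savez(f"{n}5.npz",p=p,r=r.as_matrix(),**c)
plan(p,r,[tgt(1,66,15)],[4])
E
```

```text
{'s': np.float64(-80.42), 'lat': np.float64(-0.73), 'zf': np.float64(84.97), 'lean': np.float64(14.94), 'side': np.float64(-0.01)} 0.031877994773839326 [-0.6  0.1 -3.1]
[-0.003, -0.0, 0.021] [0.001, 0.0, -0.0] ok [-0.83, 0.47, 2.23, 1.41, 1.55, -1.13] None
[-0.006, -0.0, 0.041] [0.001, 0.0, -0.001] ok [-0.78, 0.49, 2.22, 1.46, 1.53, -1.14] 0.65
[-0.009, -0.0, 0.062] [0.002, 0.001, -0.001] ok [-0.73, 0.5, 2.22, 1.51, 1.51, -1.14] 0.65
[-0.012, -0.001, 0.083] [0.002, 0.001, -0.001] ok [-0.67, 0.52, 2.21, 1.56, 1.48, -1.15] 0.64
  step 0.020866653679038113 0.0006773756495204906
```

View pics/scene5.png

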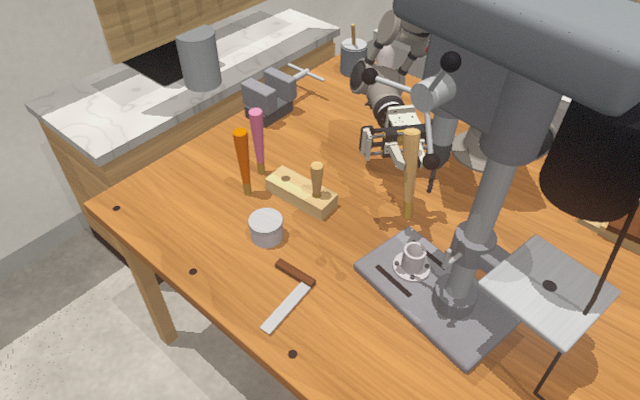

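View pics/wrist5.png

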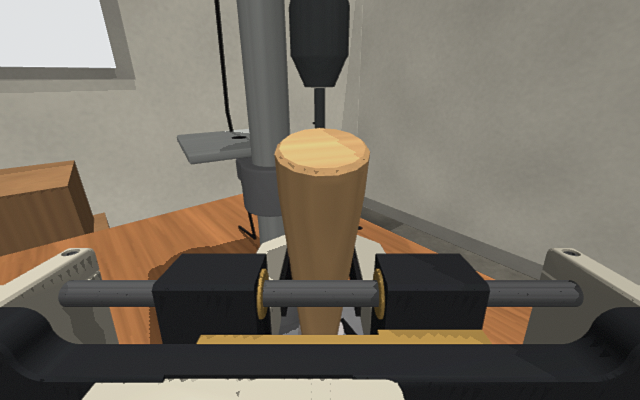

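jog_arm --series '[[-1,[-0.003,0,0.021],[0.001,0,0]],[-1,[-0.006,0,0.041],[0.001,0,0]],[-1,[-0.009,0,0.062],[0.002,0,0]],[-1,[-0.012,-0.001,0.083],[0.002,0.001,-0.001]],[-1,[-0.012,-0.001,0.083],[0.002,0.001,-0.001]],[-1,[-0.012,-0.001,0.083],[0.002,0.001,-0.001]]]'

```text
time: 8.13
tool_pos: [0.548, 0.0628, 0.2437]
tool_rot: [-3.119, -1.487, 0.854]
contact_force: [0.8, 0.7, -1.4]
opening: 0.0322
```

```bash
python3 - <<'E'
from ins import *
from cell import status,eyes
s=status.observe();p,r=pose(s);print(where(p,r),s["opening"],np.round(s["contact_force"],1))
c=eyes.read_camera("scene");cv2.imwrite("pics/scene6.png",cv2.resize(c["img"][80:300,330:530,::-1],None,fx=2.7,fy=2.7,interpolation=cv2.INTER_CUBIC))
np.savez("scene6.npz",p=p,r=r.as_matrix(),**c)
plan(p,r,[tgt(1,33,15)],[5])
E
```

```text
{'s': np.float64(1.81), 'lat': np.float64(-0.22), 'zf': np.float64(66.59), 'lean': np.float64(15.0), 'side': np.float64(0.16)} 0.0322411033141925 [ 0.8  0.7 -1.4]
[-0.007, 0.0, 0.0] [-0.0, 0.0, 0.001] ok [-0.67, 0.54, 2.21, 1.56, 1.48, -1.17] None
[-0.013, 0.0, 0.001] [-0.001, 0.0, 0.001] ok [-0.67, 0.55, 2.21, 1.56, 1.48, -1.19] 0.22
[-0.02, 0.0, 0.001] [-0.001, 0.0, 0.002] ok [-0.67, 0.57, 2.21, 1.56, 1.48, -1.21] 0.22
[-0.027, 0.0, 0.002] [-0.001, 0.0, 0.003] ok [-0.67, 0.59, 2.21, 1.56, 1.48, -1.22] 0.22
[-0.034, 0.0, 0.002] [-0.002, 0.0, 0.003] ok [-0.67, 0.6, 2.22, 1.57, 1.48, -1.24] 0.21
  step 0.0067203043848258325 0.0007572182713285823
```

View pics/scene6.png

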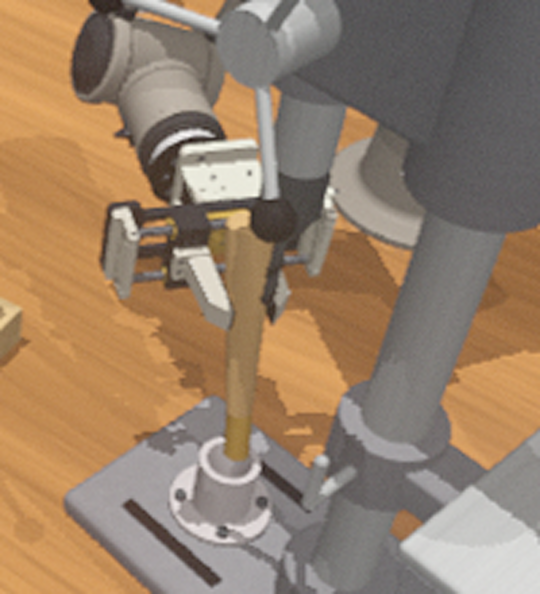

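jog_arm --series '[[-1,[-0.007,0,0],[0,0,0]],[-1,[-0.014,0,0.001],[0,0,0]],[-1,[-0.02,0,0.001],[0,0,0.001]],[-1,[-0.027,0,0.001],[0,0,0.002]],[-1,[-0.033,0,0.001],[-0.001,0,0.002]],[-1,[-0.033,0,0.001],[-0.001,0,0.002]],[-1,[-0.033,0,0.001],[-0.001,0,0.002]]]'

```text
time: 8.77
tool_pos: [0.5467, 0.0613, 0.2103]
tool_rot: [-3.077, -1.487, 0.81]
contact_force: [0.9, -0.5, -3.0]
opening: 0.0315
```

```bash
python3 - <<'E'
from ins import *
from cell import status,eyes
s=status.observe();p,r=pose(s);print(where(p,r),s["opening"],np.round(s["contact_force"],1),np.round(s["torque"],2))
plan(p,r,[tgt(1,25,13),tgt(1,19,8),tgt(.6,15,4),tgt(0.2,13,1),tgt(0,11,0)],[2,3,3,3,2])
E
```

```text
{'s': np.float64(-0.13), 'lat': np.float64(0.22), 'zf': np.float64(33.18), 'lean': np.float64(15.02), 'side': np.float64(-0.0)} 0.03152968625105366 [ 0.9 -0.5 -3. ] [-0.94  0.59 -0.22]
[-0.004, 0.0, 0.003] [0.0, -0.018, -0.0] ok [-0.67, 0.6, 2.21, 1.57, 1.47, -1.24] None
[-0.007, 0.0, 0.007] [0.0, -0.035, -0.0] ok [-0.66, 0.6, 2.21, 1.57, 1.45, -1.23] 0.24
  step 0.0048696505728597385 0.01758882779406975
[-0.008, 0.0, 0.011] [0.0, -0.064, -0.0] ok [-0.64, 0.58, 2.21, 1.57, 1.41, -1.2] 0.38
[-0.01, 0.0, 0.015] [0.0, -0.093, -0.0] ok [-0.63, 0.56, 2.2, 1.57, 1.38, -1.18] 0.39
[-0.011, 0.0, 0.02] [-0.0, -0.122, 0.0] ok [-0.61, 0.55, 2.19, 1.56, 1.35, -1.15] 0.39
  step 0.004493076637269757 0.029088820866572215
[-0.012, 0.0, 0.023] [-0.0, -0.146, 0.0] ok [-0.6, 0.53, 2.19, 1.56, 1.32, -1.13] 0.31
[-0.014, 0.0, 0.026] [-0.0, -0.169, 0.0] ok [-0.59, 0.52, 2.18, 1.56, 1.3, -1.11] 0.31
[-0.015, 0.0, 0.029] [-0.0, -0.192, 0.0] ok [-0.58, 0.51, 2.18, 1.55, 1.27, -1.09] 0.31
  step 0.0034743508125348395 0.023271056693257686
[-0.015, 0.0, 0.032] [-0.0, -0.21, 0.0] ok [-0.57, 0.5, 2.17, 1.55, 1.25, -1.07] 0.23
[-0.016, 0.0, 0.034] [-0.001, -0.227, 0.0] ok [-0.56, 0.49, 2.17, 1.54, 1.23, -1.05] 0.23
[-0.017, 0.0, 0.037] [-0.001, -0.245, 0.0] ok [-0.55, 0.48, 2.16, 1.54, 1.21, -1.03] 0.23
  step 0.0024996091787266414 0.017453292519943285
[-0.018, 0.0, 0.038] [-0.001, -0.253, 0.0] ok [-0.54, 0.48, 2.16, 1.54, 1.2, -1.03] 0.12
[-0.019, 0.0, 0.039] [-0.001, -0.262, 0.0] ok [-0.54, 0.48, 2.15, 1.53, 1.19, -1.02] 0.12
  step 0.0016112823275069028 0.008726646259971724
```

jog_arm --series '[[-1,[-0.004,0,0.003],[0,-0.018,0]],[-1,[-0.007,0,0.007],[0,-0.035,0]],[-1,[-0.008,0,0.011],[0,-0.064,0]],[-1,[-0.01,0,0.015],[0,-0.093,0]],[-1,[-0.011,0,0.02],[0,-0.122,0]],[-1,[-0.011,0,0.02],[0,-0.122,0]],[-1,[-0.011,0,0.02],[0,-0.122,0]]]' --squeeze 10

```text
time: 9.35
tool_pos: [0.5587, 0.0769, 0.1987]
tool_rot: [-3.129, -1.365, 0.864]
contact_force: [0.5, -0.4, -2.4]
opening: 0.0323
```

```bash
python3 - <<'E'
from ins import *
from cell import status,eyes
s=status.observe();p,r=pose(s);print(where(p,r),s["opening"],np.round(s["contact_force"],1),np.round(s["torque"],2))
c=eyes.read_camera("scene");cv2.imwrite("pics/scene7.png",cv2.resize(c["img"][80:300,330:530,::-1],None,fx=2.7,fy=2.7,interpolation=cv2.INTER_CUBIC))
c=eyes.read_camera("wrist");cv2.imwrite("pics/wrist7.png",c["img"][:,:,::-1]);np.savez("wrist7.npz",p=p,r=r.as_matrix(),**c)
plan(p,r,[tgt(.6,15,4),tgt(0.2,13,1),tgt(0,11,0)],[3,3,2])
E
```

```text
{'s': np.float64(2.19), 'lat': np.float64(0.63), 'zf': np.float64(20.29), 'lean': np.float64(8.04), 'side': np.float64(0.15)} 0.032344565399612946 [ 0.5 -0.4 -2.4] [-0.87  0.46 -0.32]
[-0.001, 0.0, 0.003] [-0.001, -0.023, 0.001] ok [-0.6, 0.53, 2.19, 1.56, 1.32, -1.13] None
[-0.002, 0.001, 0.006] [-0.001, -0.047, 0.002] ok [-0.59, 0.52, 2.18, 1.56, 1.3, -1.11] 0.31
[-0.004, 0.001, 0.009] [-0.002, -0.07, 0.004] ok [-0.58, 0.51, 2.18, 1.55, 1.27, -1.09] 0.31
  step 0.003375130508592707 0.02351814892143719
[-0.004, 0.001, 0.012] [-0.002, -0.088, 0.004] ok [-0.57, 0.5, 2.17, 1.55, 1.25, -1.07] 0.23
[-0.004, 0.001, 0.014] [-0.002, -0.105, 0.004] ok [-0.56, 0.49, 2.17, 1.54, 1.23, -1.05] 0.23
[-0.005, 0.001, 0.017] [-0.002, -0.123, 0.004] ok [-0.55, 0.48, 2.16, 1.54, 1.21, -1.03] 0.23
  step 0.0024996091787266414 0.017453292519943285
[-0.006, 0.001, 0.018] [-0.002, -0.132, 0.004] ok [-0.54, 0.48, 2.16, 1.54, 1.2, -1.03] 0.12
[-0.007, 0.001, 0.019] [-0.002, -0.14, 0.004] ok [-0.54, 0.48, 2.15, 1.53, 1.19, -1.02] 0.12
  step 0.0016112823275069028 0.008726646259971724
```

View pics/scene7.png

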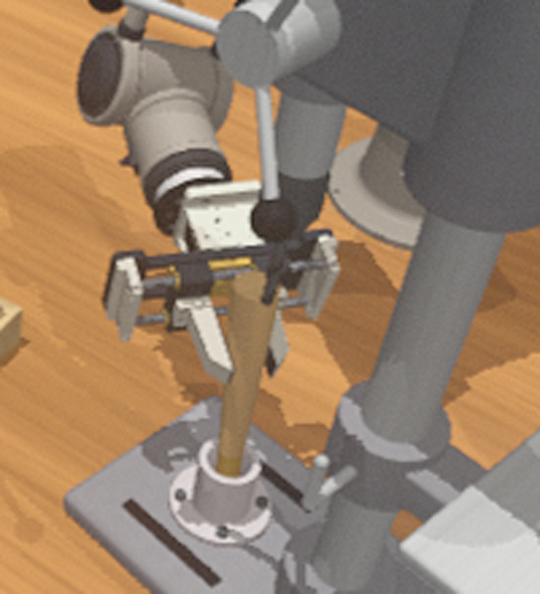

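View pics/wrist7.png

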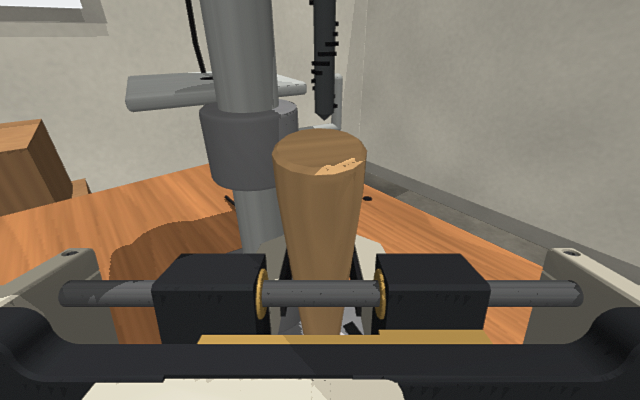

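jog_arm --series '[[-1,[-0.002,0,0.001],[0,-0.01,0]],[-1,[-0.003,0,0.003],[0,-0.023,0]],[-1,[-0.004,0.001,0.005],[0,-0.035,0]],[-1,[-0.004,0.001,0.006],[-0.001,-0.047,0.002]],[-1,[-0.005,0.001,0.008],[-0.001,-0.06,0.002]],[-1,[-0.005,0.001,0.009],[-0.002,-0.07,0.003]],[-1,[-0.005,0.001,0.009],[-0.002,-0.07,0.003]],[-1,[-0.005,0.001,0.009],[-0.002,-0.07,0.003]]]' --squeeze 6

```text
time: 10.12
tool_pos: [0.5643, 0.082, 0.1915]
tool_rot: [-3.117, -1.295, 0.85]
contact_force: [0.8, -0.2, -3.1]
opening: 0.033
```

```bash
cat > leg.py <<'E'
from ins import *
def legfit(c,p,r):
    "leg top + axis from wrist depth: top face plane points"
    T=np.eye(4);T[:3,:3]=r.as_matrix();T[:3,3]=p;T=T@c["tool_from_camera"]
    W=pts(c,T);img=c["img"]
    tip=p-.019*r.apply([0,0,1])
    m=(np.hypot(W[...,0]-CUP[0],W[...,1]-CUP[1])<.09)&(W[...,2]>.2)&(W[...,2]<.275)&(np.arange(640)[None]>268)&(np.arange(640)[None]<374)&(np.arange(400)[:,None]<180)
    q=W[m]
    # top face = points within 2.5 mm of highest plane: fit normal by RANSAC-less: take face pixels rows 130..176
    k=q[q[:,2]>np.percentile(q[:,2],97)-.006]
    ce=k.mean(0);n=np.linalg.svd(k-ce)[2][2];n*=np.sign(n[2])
    return len(k),ce.round(4),np.percentile(k[:,2],[2,50,98]).round(4),'lean',np.degrees(np.arctan2(-n@F,n[2])).round(2),'side',np.degrees(np.arctan2(n@LATV,n[2])).round(2)
E
python3 - <<'E'
from leg import *
from cell import status,eyes
c7=load("wrist7.npz");print('prev',legfit(c7,c7["p"],R.from_matrix(c7["r"])))
s=status.observe();p,r=pose(s);print(where(p,r),s["opening"],np.round(s["contact_force"],1),np.round(s["torque"],2))
c=eyes.read_camera("wrist");cv2.imwrite("pics/wrist8.png",c["img"][:,:,::-1]);np.savez("wrist8.npz",p=p,r=r.as_matrix(),**c)
print(legfit(c,p,r))
plan(p,r,[tgt(0.2,13,1),tgt(0,11,0)],[3,2])
E
```

```text
prev (3366, array([0.5368, 0.0521, 0.2725]), array([0.2691, 0.2727, 0.2749]), 'lean', np.float64(9.71), 'side', np.float64(0.23))
{'s': np.float64(-0.31), 'lat': np.float64(0.14), 'zf': np.float64(13.34), 'lean': np.float64(4.01), 'side': np.float64(-0.05)} 0.03297008346240371 [ 0.8 -0.2 -3.1] [-0.81  0.61 -0.1 ]
(3962, array([0.5463, 0.0611, 0.2672]), array([0.2636, 0.2676, 0.2692]), 'lean', np.float64(6.85), 'side', np.float64(-0.03))
[0.0, 0.0, 0.003] [0.0, -0.018, -0.0] ok [-0.57, 0.5, 2.17, 1.55, 1.25, -1.07] None
[0.001, 0.0, 0.005] [0.0, -0.035, -0.001] ok [-0.56, 0.49, 2.17, 1.54, 1.23, -1.06] 0.24
[0.001, 0.0, 0.008] [0.0, -0.053, -0.001] ok [-0.55, 0.48, 2.16, 1.54, 1.21, -1.03] 0.24
  step 0.0026726350740177516 0.017514244580271034
[0.0, 0.0, 0.009] [0.0, -0.061, -0.001] ok [-0.54, 0.48, 2.16, 1.54, 1.2, -1.03] 0.12
[-0.0, 0.0, 0.011] [0.0, -0.07, -0.001] ok [-0.54, 0.48, 2.15, 1.53, 1.19, -1.02] 0.12
  step 0.0016112823275069028 0.008726646259971724
```

View pics/wrist8.png

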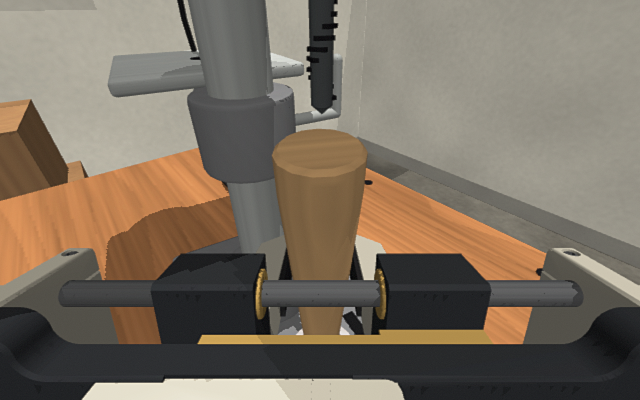

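jog_arm --series '[[-1,[0,0,0.002],[0,-0.01,0]],[-1,[0.001,0,0.003],[0,-0.02,0]],[-1,[0.001,0,0.005],[0,-0.03,0]],[-1,[0.001,0,0.006],[0,-0.04,0]],[-1,[0.001,0,0.008],[0,-0.053,0]],[-1,[0.001,0,0.01],[0,-0.062,0]],[-1,[0.001,0,0.011],[0,-0.07,0]],[-1,[0.001,0,0.011],[0,-0.07,0]],[-1,[0.001,0,0.011],[0,-0.07,0]]]' --squeeze 5

```text
time: 10.92
tool_pos: [0.5714, 0.0902, 0.1894]
tool_rot: [-3.122, -1.225, 0.855]
contact_force: [0.6, 0.1, -2.1]
opening: 0.033
```

```bash
python3 - <<'E'
from leg import *
from cell import status,eyes
s=status.observe();p,r=pose(s);print(where(p,r),s["opening"],np.round(s["contact_force"],1),np.round(s["torque"],2))
c=eyes.read_camera("wrist");cv2.imwrite("pics/wrist9.png",c["img"][:,:,::-1]);np.savez("wrist9.npz",p=p,r=r.as_matrix(),**c)
print(legfit(c,p,r))
c=eyes.read_camera("scene");cv2.imwrite("pics/scene9.png",cv2.resize(c["img"][80:300,330:530,::-1],None,fx=2.7,fy=2.7,interpolation=cv2.INTER_CUBIC))
E
```

```text
{'s': np.float64(0.62), 'lat': np.float64(0.05), 'zf': np.float64(12.13), 'lean': np.float64(0.0), 'side': np.float64(-0.05)} 0.032983252830183725 [ 0.6  0.1 -2.1] [-0.8   0.62  0.02]
(4075, array([0.5568, 0.0735, 0.2667]), array([0.2629, 0.2671, 0.2679]), 'lean', np.float64(3.36), 'side', np.float64(-0.04))
```

View pics/wrist9.png

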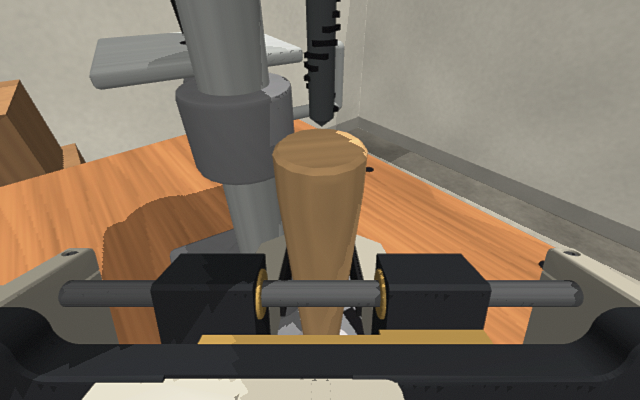

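View pics/scene9.png

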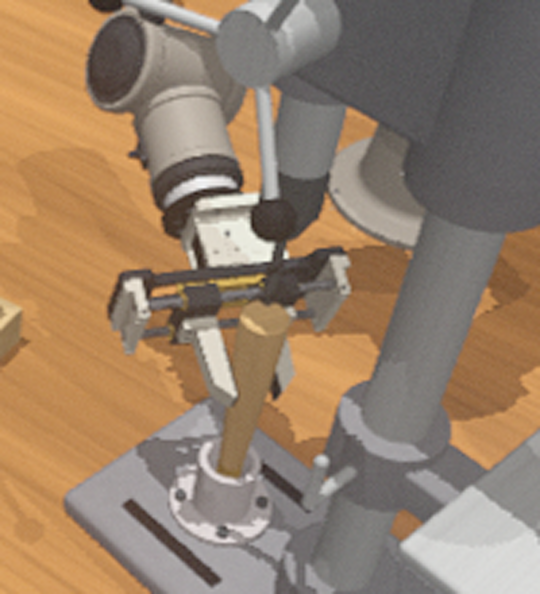

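jog_arm --series '[[-1,[-0.002,0,0.001],[0,0,0]],[-1,[-0.004,0,0.001],[0,0,0]],[-1,[-0.006,0,0.002],[0,0,0]],[-1,[-0.008,0,0.003],[0,0,0]],[-1,[-0.008,0,0.003],[0,0,0]],[-1,[-0.008,0,0.003],[0,0,0]]]'

```text
time: 11.52
tool_pos: [0.5714, 0.0901, 0.1805]
tool_rot: [-3.119, -1.225, 0.852]
contact_force: [0.1, 0.0, -3.1]
opening: 0.0327
```

```bash
python3 - <<'E'
from leg import *
from cell import status,eyes
s=status.observe();p,r=pose(s);print(where(p,r),s["opening"],np.round(s["contact_force"],1),np.round(s["torque"],2))
c=eyes.read_camera("wrist");np.savez("wrist10.npz",p=p,r=r.as_matrix(),**c)
print(legfit(c,p,r))
E
```

```text
{'s': np.float64(0.56), 'lat': np.float64(0.11), 'zf': np.float64(3.23), 'lean': np.float64(-0.0), 'side': np.float64(-0.1)} 0.032708706026441804 [ 0.1  0.  -3.1] [-0.79  0.68 -0.01]
(4123, array([0.5573, 0.0744, 0.2577]), array([0.2537, 0.2582, 0.259 ]), 'lean', np.float64(1.07), 'side', np.float64(0.63))
```

jog_arm --series '[[-0.25,[0,0,0],[0,0,0]],[-0.2,[0,0,0],[0,0,0]],[-0.1,[0,0,0],[0,0,0]],[0,[0,0,0],[0,0,0]],[0.1,[0,0,0],[0,0,0]],[0.2,[0,0,0],[0,0,0]],[0.3,[0,0,0],[0,0,0]],[0.3,[0,0,0],[0,0,0]]]'

```text
time: 12.23
tool_pos: [0.5714, 0.0902, 0.1808]
tool_rot: [-3.121, -1.225, 0.854]
contact_force: [0.5, 0.0, -0.2]
opening: 0.0591
```

```bash
python3 - <<'E'
from leg import *
from cell import status,eyes
s=status.observe();p,r=pose(s);print(where(p,r),s["opening"],np.round(s["contact_force"],1),np.round(s["torque"],2))
c=eyes.read_camera("wrist");np.savez("wrist11.npz",p=p,r=r.as_matrix(),**c);cv2.imwrite("pics/wrist11.png",c["img"][:,:,::-1])
print(legfit(c,p,r))
E
```

```text
{'s': np.float64(0.62), 'lat': np.float64(0.03), 'zf': np.float64(3.52), 'lean': np.float64(0.01), 'side': np.float64(-0.07)} 0.05909823504755256 [ 0.5  0.  -0.2] [-0.54  0.45 -0.01]
(3704, array([0.558 , 0.0757, 0.2558]), array([0.2524, 0.2561, 0.2568]), 'lean', np.float64(0.15), 'side', np.float64(0.42))
```

View pics/wrist11.png

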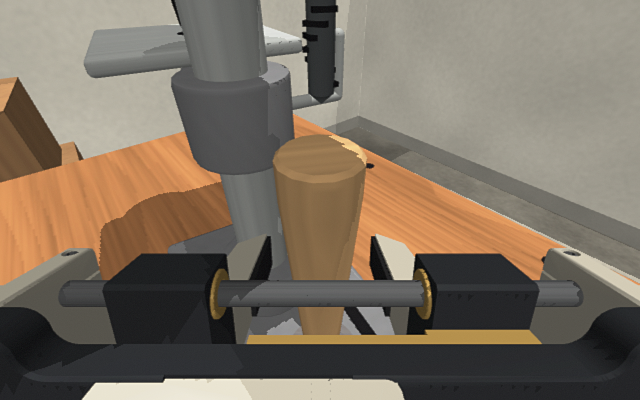

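jog_arm --series '[[0.3,[0,0,-0.01],[0,0,0]],[0.3,[0,0,-0.025],[0,0,0]],[0.3,[0,0,-0.045],[0,0,0]],[0.3,[0,0,-0.065],[0,0,0]],[0.3,[0,0,-0.085],[0,0,0]],[0.3,[0,0,-0.105],[0,0,0]],[0.3,[0,0,-0.125],[0,0,0]],[0.3,[0,0,-0.14],[0,0,0]],[0.3,[0,0,-0.14],[0,0,0]],[0.3,[0,0,-0.14],[0,0,0]]]'

```text
time: 13.12
tool_pos: [0.487, -0.0119, 0.2285]
tool_rot: [-3.123, -1.225, 0.854]
contact_force: [0.7, -1.1, 0.4]
opening: 0.0599
```

```bash
python3 - <<'E'
from leg import *
from cell import status,eyes
s=status.observe();p,r=pose(s);print(p.round(3),s["opening"],np.round(s["contact_force"],1))
c=eyes.read_camera("wrist");cv2.imwrite("pics/wrist12.png",c["img"][:,:,::-1])
T=np.eye(4);T[:3,:3]=r.as_matrix();T[:3,3]=p;T=T@c["tool_from_camera"];W=pts(c,T)
d=np.hypot(W[...,0]-CUP[0],W[...,1]-CUP[1])<.035
for z0,z1 in((.10,.12),(.13,.15),(.16,.18),(.19,.21),(.22,.235),(.236,.25)):
    k=W[d&(W[...,2]>z0)&(W[...,2]<z1)]
    if len(k)>10:print(z0,len(k),circ(k[:,:2]))
k=W[d&(W[...,2]>.253)&(W[...,2]<.262)];print('top z',np.percentile(k[:,2],[5,50,95]))
c=eyes.read_camera("scene");cv2.imwrite("pics/scene12.png",c["img"][:,:,::-1]);np.savez("scene12.npz",**c)
t=eyes.read_camera("top");cv2.imwrite("pics/top12.png",t["img"][:,:,::-1])
W=pts(t);m=(np.hypot(W[...,0]-.5316,W[...,1]+.2463)<.035)&(W[...,2]>.143)&(W[...,2]<.165);print('short',cv2.minEnclosingCircle(W[m][:,:2].astype(np.float32)))
E
```

```text
[ 0.487 -0.012  0.228] 0.05994338088727862 [ 0.7 -1.1  0.4]
0.1 234 (array([0.55947227, 0.07658798]), np.float64(0.011996803751307683))
0.13 310 (array([0.55949105, 0.07652295]), np.float64(0.013470869417067283))
0.16 420 (array([0.55961792, 0.07659669]), np.float64(0.01498401299210311))
0.19 564 (array([0.55976047, 0.07672934]), np.float64(0.01661631820751265))
0.22 569 (array([0.5598942 , 0.07690283]), np.float64(0.018098987244257448))
0.236 617 (array([0.55997204, 0.0769156 ]), np.float64(0.018448627328892433))
top z [0.25393557 0.25607185 0.25662627]
short ((0.5316421389579773, -0.2462686449289322), 0.016894502565264702)
```

View pics/scene12.png

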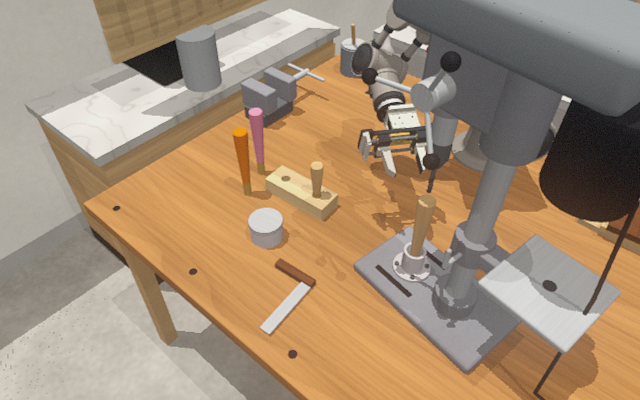

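View pics/wrist12.png

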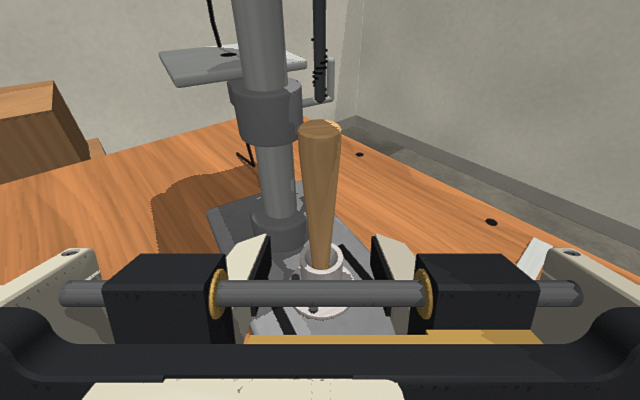

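The leg stands in the cup at wrist pixel (320,130), under the bit. It leans about 0.25°, its top is at 256.1 mm (home is 256 mm), and the gripper is clear. The short leg has not moved.

```bash
python3 - <<'E'
from cell import job
print(job.hand_in())
E
```

```text
the job is handed in; nothing more can be done
None
```

The long leg is standing upright and fully home in the locating cup, brass foot down. I let go of it, backed the gripper clear and handed the job in at about 13.3 s.

**What I did:** I gripped the leg from the side and lifted it out of the rack. The foot went into the cup at a 15° lean with no force spike. I then loosened the grip and straightened the leg below the bit in small steps, lowered it to about 3 mm above the bore's floor, and opened the jaws so it dropped the rest. The bit stayed in view and clear throughout; the wrist force readings never went above about 3 N, which is roughly the leg's own weight.

**Last checks after backing off:**
- **Height:** the leg's top is at 256.1 mm, where 256 mm is fully home.
- **Upright:** the leg leans about 0.25°, and its axis is within 1 mm of the cup's centre.
- **Other things:** the top camera puts the short leg within 0.1 mm of where it started. In the scene picture the try square, tin and orange and pink look-alikes look unmoved, but I did not measure them.

**One disagreement:** before the lift, the scene camera placed the leg about 5 mm from where the top and wrist cameras did. Those two agreed within 1 mm, so I used them for positioning.

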